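# Reset the length stop by feel and butt the tube against it

## Robot

A 7-joint arm with a two-finger parallel gripper is mounted at the origin on the work surface; the furniture and walls round the work are solid. World frame = base frame: x ahead of the robot, y to its left, z up, the work surface at z = 0. Lengths are in m, angles in degrees, forces in N, time in s.
With the tool pointing down it reaches from about 0.425 to 0.875 m from the base axis. Payload 4.7 kg.
Tool frame: the origin (TCP) lies at the very end of the fingers, on their centre line; the grasp point (between the pads) lies 19 mm behind it; z points along the fingers, y is the direction in which the jaws open and shut (so a half turn about z gives the same grasp; the last joint's range is limited). The gripper opens to 87 mm and grips with 3 to 60 N. Pads are 19 mm wide; open, the fingers measure 117 mm over their backs; the gripper's body (75 mm by 190 mm) begins 51 mm behind the grasp point.
Start: joints at [72.599, 18.392, -4.016, 83.108, 1.295, 78.541, -3.26], TCP at [0.203, -0.617, 0.223] pointing down, gripper open.
Joint ranges: [-163.93, 163.93], [-17.29, 119.83], [-79.2, 71.16], [3.27, 140.29], [-89.18, 269.18], [5.43, 117.66], [-154.24, 154.24]. Speed limits (degrees/s): [147.25, 147.25, 180, 180, 180, 180, 180].

## Interface

Orientations are given as [roll, pitch, yaw] about the fixed x, y, z axes, in that order (R = Rz(yaw) Ry(pitch) Rx(roll)).
In Python, from cell import sensors, imaging, ticket gives the robot as it stands.
- The arm moves only by the tool carry_out, never from a script. Its argument "plan" is a list of rows, each an object of numbers: "fingers": the closure, from -1 (fully open) to 1 (shut); "dx", "dy", "dz": the shift along the tool's x, y, z normalised to -1 to 1, where 1 is 0.03 m; "rx", "ry", "rz": the turn, a rotation vector about the tool's x, y, z normalised to -1 to 1, where 1 is 10 degrees. A call has 1 to 12 rows; each row shifts and turns the commanded pose from where the row before left it, along the tool's axes as they then stand; what a row does not reach is not made up. A row lasts 1/8 s, in which the tool goes at most 62.5 mm and 10.7 degrees, less where a joint would pass 70% of its speed; a pose out of reach is approached as far as the arm can. A call with a number of a shift or a turn outside -1 to 1 is refused whole. A call with a gripper value outside its range is refused whole. The fingers move at their own pace and stop on an object; "force" is the grip in N (left out, the last holds). Time passes only in rows, so rows that do not move let the fingers close. It gives the time, the measured TCP pose, the force and the opening at its end, in the units of the state.
- sensors.get_obs(): the state, without advancing time (a new reading comes with each control period).
- imaging.read_camera(name): name is "scene" or "top"; returns a dict with "color" (384x512x3 uint8, red, green, blue), "mtx" (3x3 intrinsics, pixels), "extrinsics" (4x4, takes a point from world to camera coordinates). Camera axes: x right, y down, z forward; pixel columns grow to the right and rows downward; lengths in m; the calibration is good to about 2 mm. A picture is of the moment at which its call begins. There is no depth.
- ticket.sign_off(): hands the job in, once; it reports no verdict.
The state is a dict: "time_s": time; "qpos": joint angles; "joint_velocities": joint speeds; "effort": joint torques, N m; "tool_pos": TCP position; "tool_rot": TCP orientation; "force": force on the tool from outside, world axes, zero at the start; "wrist_torque": the same for the moment, N m; "grip_width": finger opening in m.
Only numpy, scipy, OpenCV 4.12 (cv2) and the standard library are available. Lean on these libraries where they do the work, as an engineer would, in place of code of your own. Each camera call takes 0.05 s, during which the arm holds its last target.

## Task

Set the saw-guide rail up for the next shorter cut: pull up the sprung knob of the length stop, slide the stop along towards the saw guide, and feel for the next station, where the index pin drops fully home by itself. Then lay the square tube on the bed between the cheeks of the saw guide, flush along the fence and with its end brought right up against the stop, and let go. Do not knock the bottle, the mug or the side cutters about.

Things in the scene. Friction and masses are not known exactly. Their poses are not given: they have to be found in the camera images.
- stop_rail: fixed length-stop rail, a low aluminium fixture 406 mm long; origin on the bench under the front face of its fence; z up, +x from the bed back to the fence, +y along the rail away from the saw guide. Bed: x -78..0, y -185..215, top 30 mm high. Fence face x = 0; fence and the flat roof of the hollow rail behind (x 0..42) are 40 mm high, 10 above the bed; rear lip at x 70. The notches are hidden inside the rail
- saw_guide (a point): middle of the gap between the saw guide cheeks, on the bed (30 mm above the bench), 125 mm to -y of stop_rail's origin; axes as stop_rail. Two pairs of steel cheeks with a 2 mm saw slot, 24 mm long in y, tops 59 mm above the bed; rear cheeks 1 mm behind the fence face, front cheeks' inner faces 60 mm in front of it
- length_stop (a joint): travel of the sliding stop, m: 0 = parking station (start), growing towards the saw guide (-y of stop_rail), end stop 0.165. The next station is a single notch between 0.090 and 0.150, clamped at an unknown place each time. With the pin up or riding on the strip it slides at 3 to 4 N and stays where left; with the pin in a notch it is locked, with 2 mm of play either way
- index_pin (a joint): lift of the spring index pin and knob, m: 0 = fully home in a notch (start), 0.008 = riding on the plain strip, 0.014 = pulled right up. Lift over 0.008 to leave a notch. The spring pushes down with 6 N at 0 and 12 N at 0.014; let go, the pin drops by itself over a notch. Held firmly by the knob it cannot drop
- index_knob (a point): centre of the black round pull knob, 28 mm diameter, 13 mm high at full width, axis upright, 90 mm above the bench with the pin down; axes as stop_rail; 50 mm behind the fence face, 25 mm to +y of the stop face. Below it: a 25 mm wide barrel (top 19 mm below this point) and the stop's dark saddle (top 32 mm below, 25 mm to either side in y)
- stop_face (a point): point in the flat face of the stop arm that the tube butts against; the face looks to -y (to the saw guide); 20 mm in front of the fence face, 50 mm above the bench, rides with the stop; axes as stop_rail. The steel arm spans the bed to 61 mm in front of the fence, is 14 mm thick and 33 to 65 mm above the bench
- fence (a point): point at the foot of the fence's front face, on the bed (30 mm above the bench), at y = 0 of stop_rail; axes as stop_rail. The fence stands 10 mm above the bed
- tube: loose plain grey square metal tube 40 x 40 mm, 200 mm long, 3 mm wall, about 0.25 kg; origin at its centre, 20 mm above what it lies on, y along its length; both ends and all four sides are alike. It starts on the white band of the bench, 6 mm lower than the dark mat
- alcohol_bottle: white dispenser bottle, 60 mm across, 138 mm high, loose bystander on the white band; origin under its centre
- tea_mug: mug, 92 mm across, 93 mm high, loose bystander on the white band; origin under its centre
- side_cutters: side cutters, 128 mm long, 13 mm high, loose bystander on the dark mat; origin under the centre
Mind the look-alikes: they are no part of the job. What is shaped like the tube but pink or yellow is not meant.

How it is judged (in metres and radians):
On the way, in this order (a step that is already met when the one before it is completed fails the run):
1. the index pin is pulled up and the stop slid off its parking station (value of joint index_pin above 0.006 m and value of joint length_stop above 0.015 m), for 0.05 s.
2. the index pin has dropped home at the next station (value of joint index_pin below 0.002 m and value of joint length_stop above 0.08 m), for 0.2 s.
At the end, for the whole second after the job is handed in: The index pin is down (less than 2 mm lift) at the next station (stop travel over 80 mm); the tube lies still and released on the bed between the guide cheeks, parallel to the fence within 0.03 rad, flat on the bed, its side within about 3 mm of the fence and its end within 3 mm of the stop face (all of step 2 and angle between the y axis of tube and the y axis of stop_rail, either way round below 0.03 rad and y of tube in the frame of stop_face between -0.103 and -0.097 m and x of tube in the frame of fence between -0.0235 and -0.017 m and z of tube in the frame of fence between 0.017 and 0.023 m and linear speed of tube below 0.01 m/s); the robot touches nothing.
It fails at once if the bottle is knocked (moved 30 mm) (distance of alcohol_bottle from where it was at the start of the episode above 0.03 m).
It fails at once if the mug is knocked (moved 30 mm) (distance of tea_mug from where it was at the start of the episode above 0.03 m).
It fails at once if the side cutters are knocked (moved 30 mm) (distance of side_cutters from where it was at the start of the episode above 0.03 m).
It also fails if it takes over 64 s, if anything falls off the work surface, if the arm or the gripper's body presses on something with over 40 N, if the wrist force passes 120 N, or if a joint passes its speed limit or range.

## Working session

There is one attempt and no reset: what is moved stays moved. The work goes in short steps, Python scripts to look and compute and a tool call to move; the robot and the scene stay as the last step left them, time stands still between calls to the robot, and variables do not carry over. Pictures are saved under pics/ and viewed, and the job is handed in when it is done.

Besides the shell and the picture viewer there is one more tool, called after "Call:" as name(argument=value, ...), one argument or row to a line, values as JSON. carry_out: Moves the arm, as the interface text tells. Scaled input: -1 to 1 covers 0.03 m each way for a shift and 10 degrees each way for a turn. Its arguments: {"type":"object","properties":{"plan":{"type":"array"},"force":{"type":"number"}},"required":["plan"]}

```bash
ls; mkdir -p pics; python3 - <<'E'
from cell import sensors, imaging
import cv2, numpy as np
print(sensors.get_obs())
for n in ("scene","top"):
    d=imaging.read_camera(n)
    cv2.imwrite(f"pics/{n}0.png",d["color"][:,:,::-1])
    np.savez(f"pics/{n}0.npz",**d)
    print(n,d["mtx"],d["extrinsics"])
E
```

```text
pics
{'time_s': 0.0, 'qpos': array([72.59784974, 18.4376596 , -4.01644343, 83.17597094,  1.29623484,
       78.54232707, -3.25992931]), 'joint_velocities': array([-0.00930508, -0.05107295, -0.04092858, -0.07937166,  0.02553211,
        0.03559629,  0.05792617]), 'effort': array([-4.50955504e-04, -4.91294968e+01, -4.04618857e-01, -3.12530065e+01,
       -6.41140994e-02,  4.37477406e-02,  2.22870767e-04]), 'tool_pos': array([ 0.2028995 , -0.61691816,  0.22146817]), 'tool_rot': array([-1.79889363e+02,  6.84585079e-03,  1.82131127e+01]), 'force': array([ 0.20802635, -0.58943405, -0.26848496]), 'wrist_torque': array([ 0.00613712,  0.02719147, -0.03660429]), 'grip_width': 0.08700222129265722}
scene [[436.88849681   0.         256.30632549]
 [  0.         436.88849681 189.21052949]
 [  0.           0.           1.        ]] [[-0.63638557 -0.77111279  0.01996188  0.36194323]
 [-0.52881804  0.41729177 -0.73906634  0.2906797 ]
 [ 0.56157358 -0.48088736 -0.67333681  1.700503  ]
 [ 0.          0.          0.          1.        ]]
top [[402.55562979   0.         253.78999086]
 [  0.         402.55562979 189.66782646]
 [  0.           0.           1.        ]] [[ 0.01859709 -0.99982292 -0.00287677  0.05895244]
 [-0.99401804 -0.01817925 -0.10769242  0.51605475]
 [ 0.10762105  0.00486233 -0.9941801   1.43599218]
 [ 0.          0.          0.          1.        ]]
```

```bash
python3 - <<'E'
import cv2
for n in("scene","top"):
    i=cv2.imread(f"pics/{n}0.png"); cv2.imwrite(f"pics/{n}0b.png",cv2.resize(i,(800,600),interpolation=cv2.INTER_CUBIC))
E
```

```text
(no output)
```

View pics/scene0b.png

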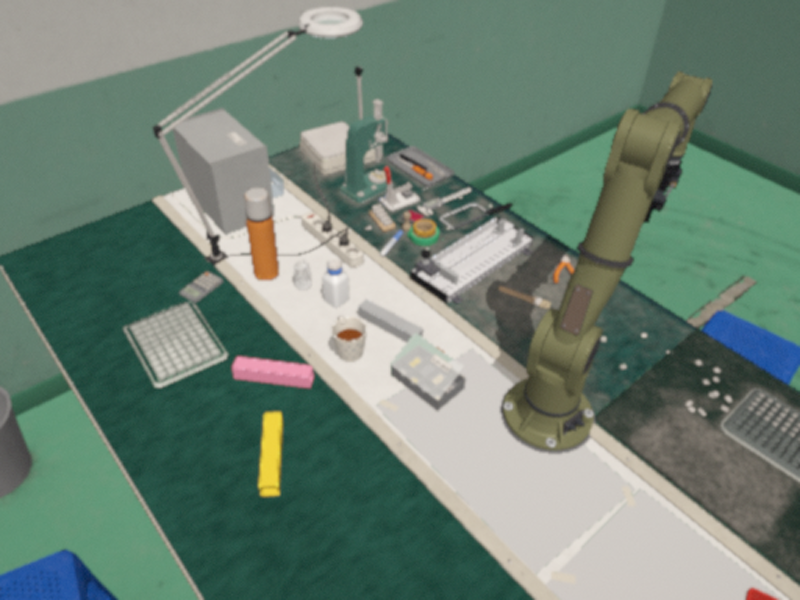

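View pics/top0b.png

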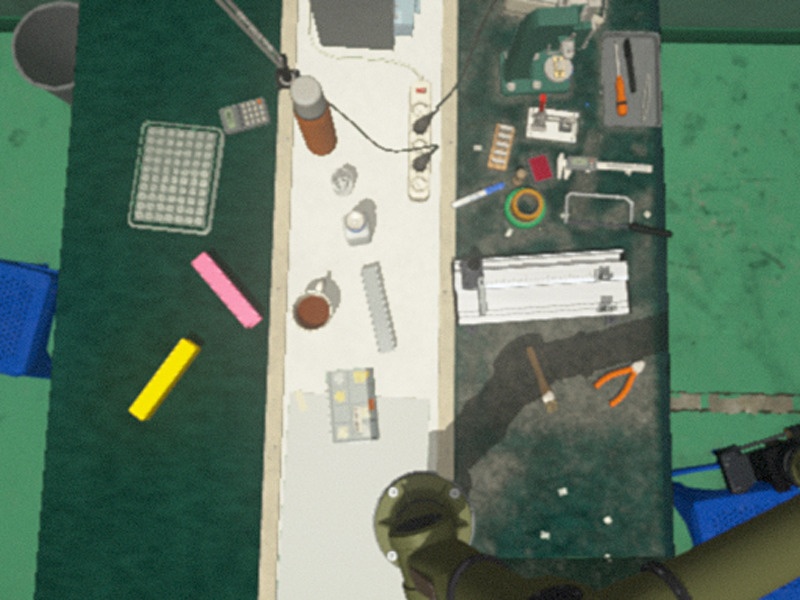

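```bash
cat > h.py <<'E'
import cv2, numpy as np
from cell import sensors, imaging
def snap(n,tag):
    d=imaging.read_camera(n); cv2.imwrite(f"pics/{n}{tag}.png",d["color"][:,:,::-1]); np.savez(f"pics/{n}{tag}.npz",**d); return d
def crop(n,tag,u0,v0,u1,v1,s,out):
    i=cv2.imread(f"pics/{n}{tag}.png")[v0:v1,u0:u1]
    i=cv2.resize(i,None,fx=s,fy=s,interpolation=cv2.INTER_CUBIC)
    for k in range(u0,u1):
        if k%10==0:
            cv2.line(i,(int((k-u0+.5)*s),0),(int((k-u0+.5)*s),4),(0,0,255),1); cv2.putText(i,str(k),(int((k-u0+.5)*s)-8,14),0,.32,(0,0,255),1)
    for k in range(v0,v1):
        if k%10==0:
            cv2.line(i,(0,int((k-v0+.5)*s)),(4,int((k-v0+.5)*s)),(0,0,255),1); cv2.putText(i,str(k),(6,int((k-v0+.5)*s)+4),0,.32,(0,0,255),1)
    cv2.imwrite(f"pics/{out}.png",i)
def cam(n,tag="0"):
    d=np.load(f"pics/{n}{tag}.npz"); return d["mtx"],d["extrinsics"]
def ray(n,u,v,z):
    K,E=cam(n); R,t=E[:3,:3],E[:3,3]; c=-R.T@t; d=R.T@np.linalg.inv(K)@[u,v,1]
    return c+d*(z-c[2])/d[2]
def proj(n,p):
    K,E=cam(n); q=K@(E[:3,:3]@np.asarray(p,float)+E[:3,3]); return q[:2]/q[2]
def tri(pt,ps):
    A=[];b=[]
    for n,(u,v) in (("top",pt),("scene",ps)):
        K,E=cam(n);P=K@E[:3]
        for r,w in((0,u),(1,v)):
            a=w*P[2]-P[r];A.append(a[:3]);b.append(-a[3])
    return np.linalg.lstsq(np.array(A),np.array(b),rcond=None)[0]
E
python3 - <<'E'
from h import *
crop("top","0",280,150,420,215,5.7,"c1")
crop("scene","0",255,130,350,195,8,"c2")
crop("top","0",180,110,280,235,4.7,"c3")
E
```

```text
(no output)
```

View pics/c1.png

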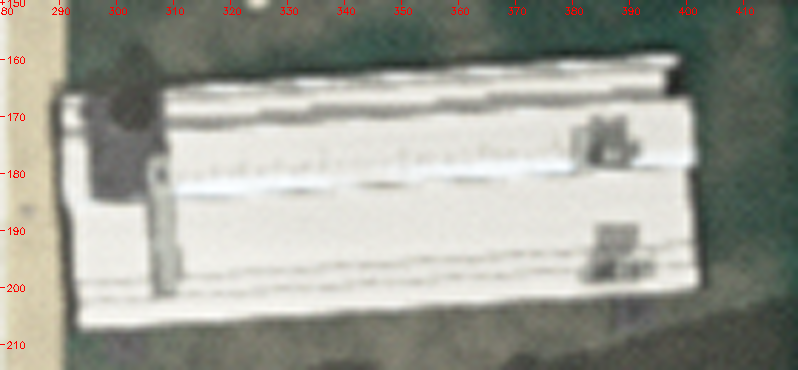

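View pics/c2.png

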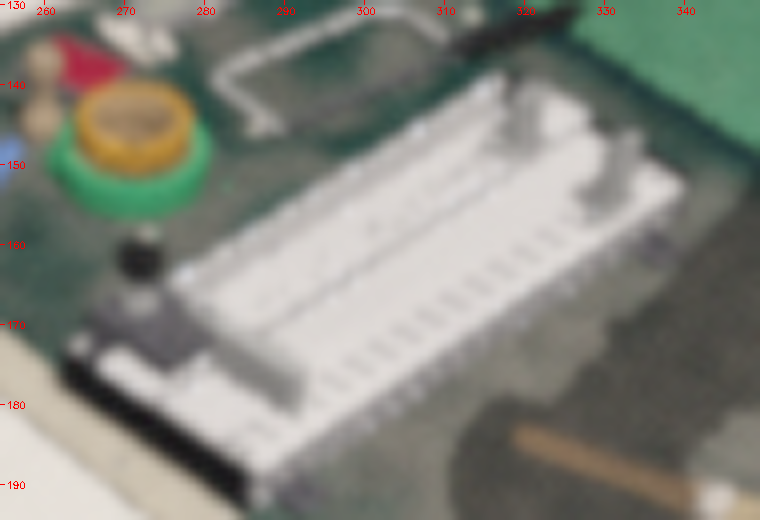

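View pics/c3.png

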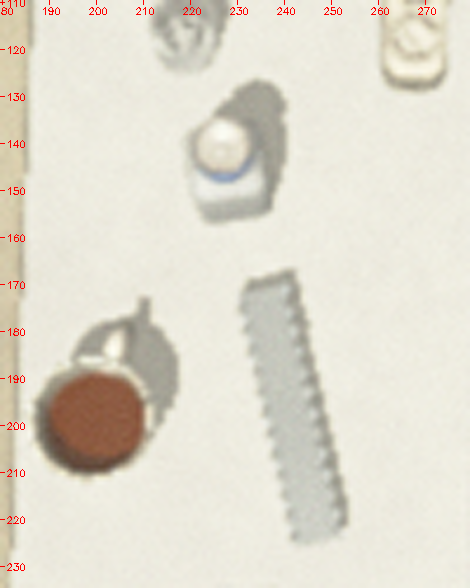

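```bash
cat > fit.py <<'E'
from h import *
from scipy.optimize import least_squares
ob=[("top",(294,207),lambda s:(-.078,.215,.03)),("top",(402,200),lambda s:(-.078,-.185,.03)),
("scene",(287,187.5),lambda s:(-.078,.215,.03)),("scene",(340,153),lambda s:(-.078,-.185,.03)),
("top",(302.8,168),lambda s:(.05,s+.025,.0965)),("scene",(272,161.7),lambda s:(.05,s+.025,.09)),
("top",(309,201),lambda s:(-.061,s+.007,.065)),("scene",(292,177),lambda s:(-.061,s+.007,.065))]
def W(p,q):
    x,y,a,z,s=p; q=q(s) if callable(q) else q
    return [x+np.cos(a)*q[0]-np.sin(a)*q[1], y+np.sin(a)*q[0]+np.cos(a)*q[1], z+q[2]]
def f(p): return np.concatenate([proj(n,W(p,q))-uv for n,uv,q in ob])
r=least_squares(f,[.5,-.25,0,0,.17])
E
python3 - <<'E'
from fit import *
print(r.x,np.degrees(r.x[2])); print(f(r.x).reshape(-1,2).round(1))
np.save("rail.npy",r.x)
for n in("top","scene"):
    i=cv2.imread(f"pics/{n}0.png"); s=6; 
    u0,v0,u1,v1=(280,150,410,215) if n=="top" else(255,130,350,195)
    j=cv2.resize(i[v0:v1,u0:u1],None,fx=s,fy=s,interpolation=cv2.INTER_CUBIC)
    def L(*pts):
        P=[tuple(np.int32((proj(n,W(r.x,p))-[u0-.5,v0-.5])*s)) for p in pts]
        for a,b in zip(P,P[1:]): cv2.line(j,tuple(map(int,a)),tuple(map(int,b)),(0,0,255),1)
    S=r.x[4]
    L((-.078,-.185,.03),(-.078,.215,.03),(0,.215,.03),(0,-.185,.03),(-.078,-.185,.03))
    L((0,-.185,.04),(0,.215,.04),(.042,.215,.04),(.042,-.185,.04),(0,-.185,.04))
    L((0,-.113,.089),(0,-.137,.089));L((-.06,-.113,.089),(-.06,-.137,.089))
    L(*[(.05+.014*np.cos(t),S+.025+.014*np.sin(t),.0965) for t in np.linspace(0,6.3,20)])
    L((0,S,.065),(-.061,S,.065),(-.061,S+.014,.065),(0,S+.014,.065))
    cv2.imwrite(f"pics/ov_{n}.png",j)
K=W(r.x,(.05,r.x[4]+.025,.09));print("knob",K)
for u,v in((233,172),(243,169),(253,222),(242,225)): print(ray("top",u,v,.034-0))
print("bottle",ray("top",228,141,.132),"mug",ray("top",200,198,.087))
E
```

```text
[ 0.54936273 -0.28456069  0.08222414 -0.00393861  0.15403015] 4.711096402846356
[[-0.5  0.2]
 [ 1.5  0.1]
 [-1.3  1.6]
 [ 0.1 -0.7]
 [ 0.1  0.8]
 [-0.5  0.6]
 [ 0.3 -0.2]
 [-0.5 -0.9]]
knob [np.float64(0.5844897836765857), np.float64(-0.10202882102395505), np.float64(0.0860613896603204)]
[0.57750643 0.14528274 0.034     ]
[0.5892074  0.10912929 0.034     ]
[0.39743214 0.06909426 0.034     ]
[0.38597051 0.10835089 0.034     ]
bottle [0.66949445 0.15930756 0.132     ] mug [0.47587992 0.25492798 0.087     ]
```

View pics/ov_top.png

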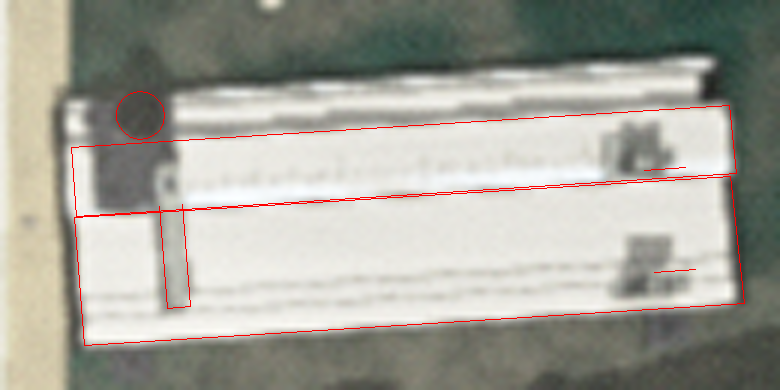

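View pics/ov_scene.png

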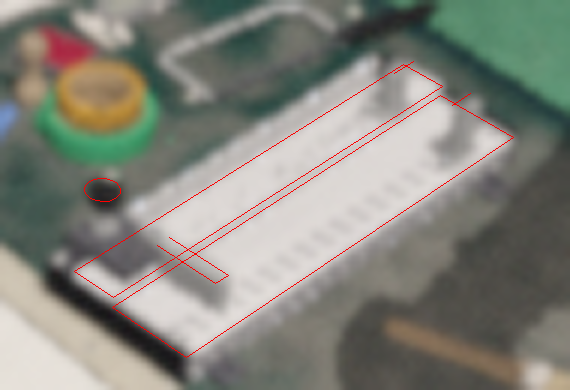

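```bash
python3 - <<'E'
from h import *
crop("top","0",370,152,410,210,10,"d1")
crop("top","0",285,155,325,213,10,"d2")
crop("scene","0",300,130,350,180,12,"d3")
crop("scene","0",258,150,308,195,13,"d4")
a=[cv2.imread(f"pics/d{k}.png") for k in (1,2)]
cv2.imwrite("pics/d12.png",np.hstack([a[1],a[0]]))
E
```

```text
(no output)
```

View pics/d12.png

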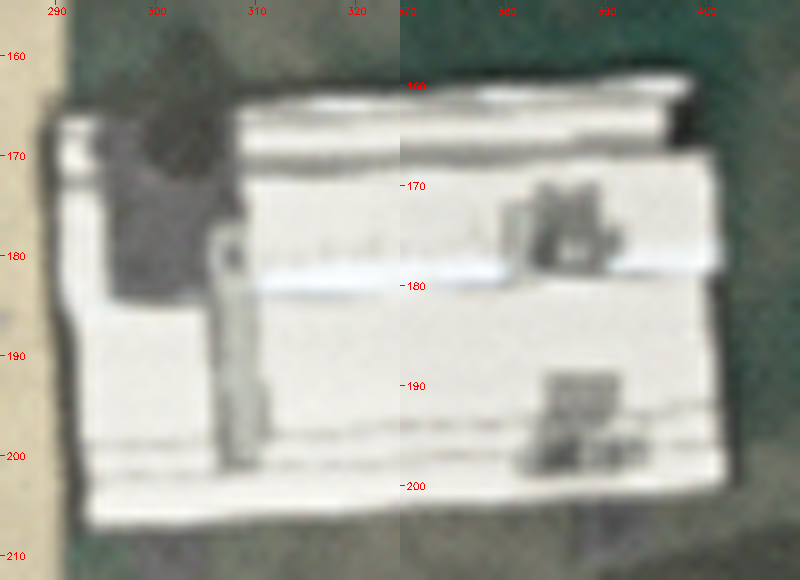

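View pics/d3.png

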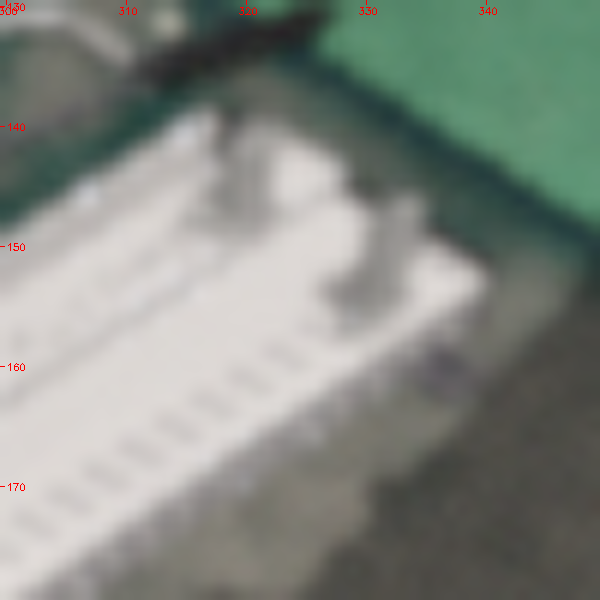

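View pics/d4.png

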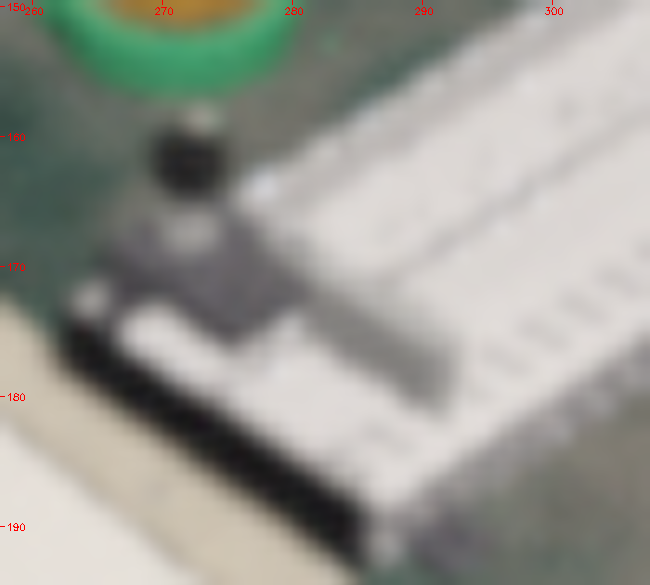

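```bash
cat > fit.py <<'E'
from h import *
from scipy.optimize import least_squares
T="top";S="scene"
ob=[(T,(293,207),(-.078,.215,.03)),(T,(402.5,200),(-.078,-.185,.03)),(T,(401.7,178.5),(0,-.185,.04)),(T,(401.2,167),(.042,-.185,.04)),
(T,(291.2,184.7),(0,.215,.04)),
(S,(287.1,188.9),(-.078,.215,.03)),(S,(340,152.5),(-.078,-.185,.03)),
(T,(303.2,168),lambda s:(.05,s+.025,.0965)),(S,(272.1,161.9),lambda s:(.05,s+.025,.09)),
(T,(309,201.3),lambda s:(-.061,s+.007,.065)),(S,(291.5,177),lambda s:(-.061,s+.007,.065))]
def W(p,q):
    x,y,a,z,s=p; q=q(s) if callable(q) else q
    return [x+np.cos(a)*q[0]-np.sin(a)*q[1], y+np.sin(a)*q[0]+np.cos(a)*q[1], z+q[2]]
def f(p): return np.concatenate([proj(n,W(p,q))-uv for n,uv,q in ob])
def solve(z0=None):
    if z0 is None: return least_squares(f,[.55,-.28,0.08,0,.16],loss="soft_l1").x
    r=least_squares(lambda p:f([*p[:3],z0,p[3]]),[.55,-.28,0.08,.16],loss="soft_l1").x
    return np.array([*r[:3],z0,r[3]])
E
python3 - <<'E'
from fit import *
for z0 in(None,0,.006):
    p=solve(z0);print(p,np.degrees(p[2]));print(f(p).reshape(-1,2).round(1).tolist()); print("knob",W(p,lambda s:(.05,s+.025,.09)))
np.save("rail.npy",solve(0))
E
```

```text
[ 0.54948338 -0.28288862  0.08070038 -0.00401683  0.15205312] 4.62379125002652
[[0.0, 0.0], [0.5, 0.2], [0.2, 0.0], [-0.5, 0.1], [0.5, 0.7], [-1.8, 0.3], [-0.1, 0.0], [-0.2, 0.6], [-0.6, 0.3], [0.4, -0.7], [-0.0, -1.0]]
knob [np.float64(0.5850479031044684), np.float64(-0.10238108066638121), np.float64(0.08598317216297582)]
[ 0.54867314 -0.28162961  0.08139317  0.          0.15175159] 4.663485366805092
[[-0.2, 0.2], [0.6, 0.3], [0.2, 0.1], [-0.5, 0.1], [0.3, 0.8], [-1.8, -0.1], [-0.0, -0.5], [-0.3, 0.7], [-0.6, -0.2], [0.3, -0.5], [0.0, -1.5]]
knob [np.float64(0.5841371200611587), np.float64(-0.10139800699419141), np.float64(0.09)]
[ 0.54764248 -0.27989166  0.08232325  0.006       0.15125194] 4.716774768721496
[[-0.5, 0.4], [0.8, 0.4], [0.3, 0.1], [-0.4, 0.1], [-0.1, 0.9], [-1.8, -0.8], [0.0, -1.2], [-0.5, 0.7], [-0.6, -1.0], [0.2, -0.3], [0.1, -2.2]]
knob [np.float64(0.58297989574819), np.float64(-0.1001251088565441), np.float64(0.096)]
```

Call:
carry_out(
  plan=[
    {"fingers": -1,"rz": 1},
    {"fingers": -1,"rz": 0.354},
    {"dx": 0.83,"dy": -0.946},
    {"dx": 0.83,"dy": -0.946},
    {"dx": 0.83,"dy": -0.946},
    {"dx": 0.83,"dy": -0.946},
    {"dx": 0.83,"dy": -0.946},
    {"dx": 0.83,"dy": -0.946},
    {"dx": 0.83,"dy": -0.946},
    {"dx": 0.83,"dy": -0.946},
    {"dx": 0.83,"dy": -0.946},
    {"dx": 0.83,"dy": -0.946},
  ],
)

```text
validation failed for argument at $.pl...
```

Call:
carry_out(
  plan=[
    {"fingers": -1,"dx": 0,"dy": 0,"dz": 0,"rx": 0,"ry": 0,"rz": 1},
    {"fingers": -1,"dx": 0,"dy": 0,"dz": 0,"rx": 0,"ry": 0,"rz": 0.354},
    {"fingers": -1,"dx": 0.83,"dy": -0.946,"dz": 0,"rx": 0,"ry": 0,"rz": 0},
    {"fingers": -1,"dx": 0.83,"dy": -0.946,"dz": 0,"rx": 0,"ry": 0,"rz": 0},
    {"fingers": -1,"dx": 0.83,"dy": -0.946,"dz": 0,"rx": 0,"ry": 0,"rz": 0},
    {"fingers": -1,"dx": 0.83,"dy": -0.946,"dz": 0,"rx": 0,"ry": 0,"rz": 0},
    {"fingers": -1,"dx": 0.83,"dy": -0.946,"dz": 0,"rx": 0,"ry": 0,"rz": 0},
    {"fingers": -1,"dx": 0.83,"dy": -0.946,"dz": 0,"rx": 0,"ry": 0,"rz": 0},
    {"fingers": -1,"dx": 0.83,"dy": -0.946,"dz": 0,"rx": 0,"ry": 0,"rz": 0},
    {"fingers": -1,"dx": 0.83,"dy": -0.946,"dz": 0,"rx": 0,"ry": 0,"rz": 0},
    {"fingers": -1,"dx": 0.83,"dy": -0.946,"dz": 0,"rx": 0,"ry": 0,"rz": 0},
    {"fingers": -1,"dx": 0.83,"dy": -0.946,"dz": 0,"rx": 0,"ry": 0,"rz": 0},
  ],
)

```text
time_s: 1.6
tool_pos: [0.4285, -0.3131, 0.2222]
tool_rot: [-180.0, 0.0, 4.7]
force: [0.7, 0.2, 0.9]
grip_width: 0.087
```

Call:
carry_out(
  plan=[
    {"fingers": -1,"dx": 0.827,"dy": -0.943,"dz": 0.343,"rx": 0,"ry": 0,"rz": 0},
    {"fingers": -1,"dx": 0.827,"dy": -0.943,"dz": 0.343,"rx": 0,"ry": 0,"rz": 0},
    {"fingers": -1,"dx": 0.827,"dy": -0.943,"dz": 0.343,"rx": 0,"ry": 0,"rz": 0},
    {"fingers": -1,"dx": 0.827,"dy": -0.943,"dz": 0.343,"rx": 0,"ry": 0,"rz": 0},
    {"fingers": -1,"dx": 0.827,"dy": -0.943,"dz": 0.343,"rx": 0,"ry": 0,"rz": 0},
    {"fingers": -1,"dx": 0.827,"dy": -0.943,"dz": 0.343,"rx": 0,"ry": 0,"rz": 0},
    {"fingers": -1,"dx": 0.827,"dy": -0.943,"dz": 0.343,"rx": 0,"ry": 0,"rz": 0},
    {"fingers": -1,"dx": 0,"dy": 0,"dz": 0,"rx": 0,"ry": 0,"rz": 0},
  ],
)

```text
time_s: 2.6
tool_pos: [0.5855, -0.0986, 0.1491]
tool_rot: [-179.8, 0.1, 5.0]
force: [-0.4, -0.7, 0.6]
grip_width: 0.0869
```

```bash
python3 - <<'E'
from h import *
d=snap("scene","1"); crop("scene","1",230,110,330,190,8,"e1")
o=sensors.get_obs();print(o["tool_pos"],o["qpos"])
d=snap("top","1"); crop("top","1",250,120,370,210,6.5,"e2")
E
```

```text
[ 0.58492321 -0.10126448  0.14956317] [ 30.81890408  16.3982313  -27.80848247  95.96983679   8.02956067
  69.73047333 -83.9849642 ]
```

View pics/e1.png

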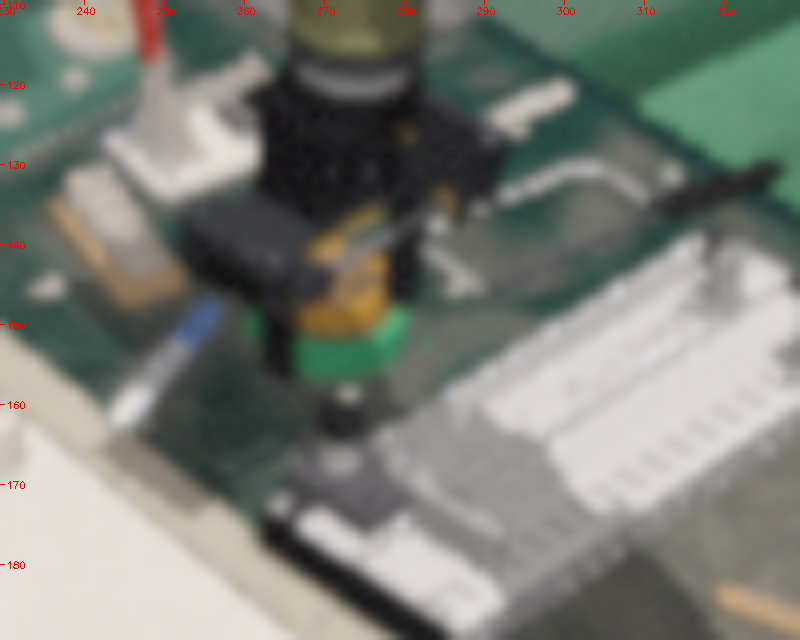

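View pics/e2.png

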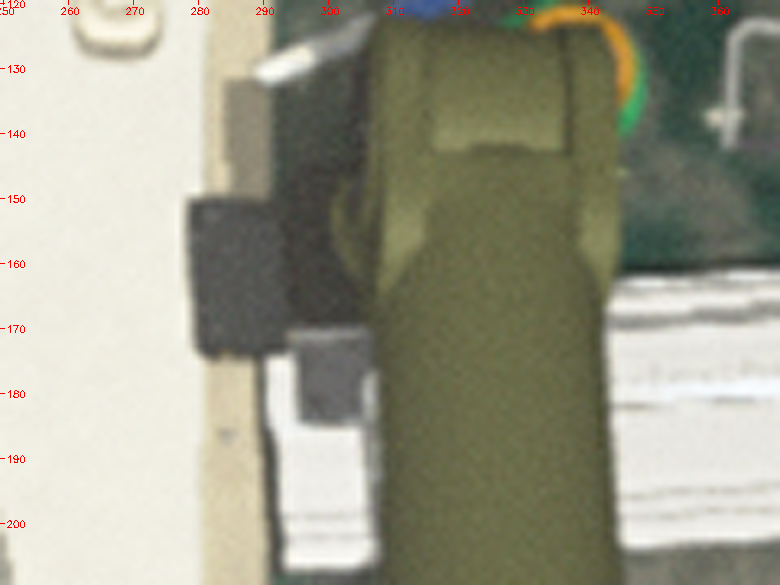

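Call:
carry_out(
  plan=[
    {"fingers": -1,"dx": 0,"dy": 0,"dz": 0.8,"rx": 0,"ry": 0,"rz": 0},
    {"fingers": -1,"dx": 0,"dy": 0,"dz": 0.8,"rx": 0,"ry": 0,"rz": 0},
    {"fingers": -1,"dx": 0,"dy": 0,"dz": 0.8,"rx": 0,"ry": 0,"rz": 0},
    {"fingers": -1,"dx": 0,"dy": 0,"dz": 0,"rx": 0,"ry": 0,"rz": 0},
  ],
)

```text
time_s: 3.2
tool_pos: [0.5829, -0.1046, 0.0769]
tool_rot: [-180.0, 0.2, 4.5]
force: [0.3, 0.2, 0.5]
grip_width: 0.0867
```

```bash
python3 - <<'E'
from h import *
d=snap("scene","2"); crop("scene","2",245,125,305,185,10,"e3")
o=sensors.get_obs();print(o["tool_pos"],o["force"])
for y in(-.0435,0,.0435):
  for z in (0,.019): print(y,z,proj("scene",o["tool_pos"]+[0,y,z]))
E
```

```text
[ 0.58424776 -0.10443414  0.07839211] [ 0.6074662  -1.0979924   0.42650841]
-0.0435 0 [278.88225389 159.76747686]
-0.0435 0.019 [279.10569914 156.56636732]
0 0 [271.882152   163.37776297]
0 0.019 [272.06343599 160.16633431]
0.0435 0 [264.73599164 167.0633784 ]
0.0435 0.019 [264.87329112 163.84189765]
```

View pics/e3.png

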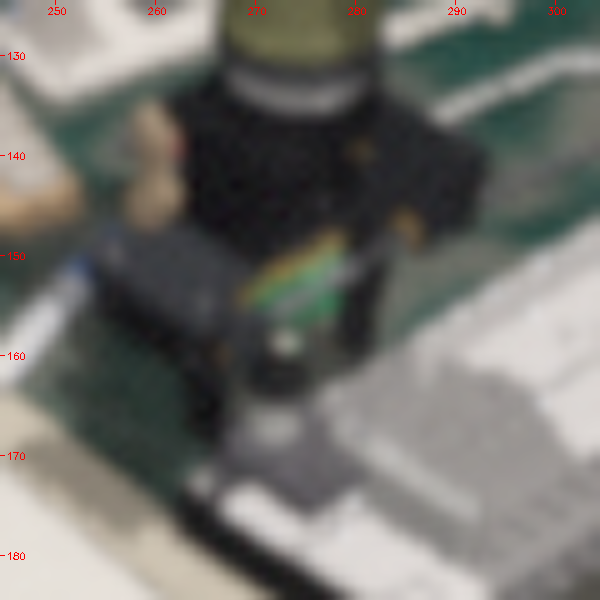

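Call:
carry_out(
  force=6,
  plan=[
    {"fingers": 0.2,"dx": 0,"dy": 0,"dz": 0,"rx": 0,"ry": 0,"rz": 0},
    {"fingers": 0.2,"dx": 0,"dy": 0,"dz": 0,"rx": 0,"ry": 0,"rz": 0},
    {"fingers": 0.2,"dx": 0,"dy": 0,"dz": 0,"rx": 0,"ry": 0,"rz": 0},
    {"fingers": 0.2,"dx": 0,"dy": 0,"dz": 0,"rx": 0,"ry": 0,"rz": 0},
  ],
)

```text
time_s: 3.75
tool_pos: [0.5853, -0.1028, 0.0788]
tool_rot: [180.0, -0.0, 4.7]
force: [0.5, -0.1, -0.3]
grip_width: 0.055
```

Call:
carry_out(
  plan=[
    {"fingers": 0.7,"dx": 0,"dy": 0,"dz": 0,"rx": 0,"ry": 0,"rz": 0},
    {"fingers": 0.7,"dx": 0,"dy": 0,"dz": 0,"rx": 0,"ry": 0,"rz": 0},
    {"fingers": 0.7,"dx": 0,"dy": 0,"dz": 0,"rx": 0,"ry": 0,"rz": 0},
    {"fingers": 0.7,"dx": 0,"dy": 0,"dz": 0,"rx": 0,"ry": 0,"rz": 0},
  ],
)

```text
time_s: 4.25
tool_pos: [0.5851, -0.1025, 0.0785]
tool_rot: [-180.0, 0.0, 4.7]
force: [-0.1, 0.6, -0.2]
grip_width: 0.0271
```

Call:
carry_out(
  force=40,
  plan=[
    {"fingers": 0.9,"dx": 0,"dy": 0,"dz": 0,"rx": 0,"ry": 0,"rz": 0},
    {"fingers": 0.9,"dx": 0,"dy": 0,"dz": 0,"rx": 0,"ry": 0,"rz": 0},
    {"fingers": 0.9,"dx": 0,"dy": 0,"dz": -0.19,"rx": 0,"ry": 0,"rz": 0},
    {"fingers": 0.9,"dx": 0,"dy": 0,"dz": -0.19,"rx": 0,"ry": 0,"rz": 0},
    {"fingers": 0.9,"dx": 0,"dy": 0,"dz": 0,"rx": 0,"ry": 0,"rz": 0},
  ],
)

```text
time_s: 4.88
tool_pos: [0.5848, -0.1026, 0.0893]
tool_rot: [-180.0, 0.0, 4.7]
force: [3.7, 1.9, -10.6]
grip_width: 0.0263
```

Call:
carry_out(
  plan=[
    {"fingers": 0.9,"dx": 0,"dy": 0.25,"dz": 0,"rx": 0,"ry": 0,"rz": 0},
    {"fingers": 0.9,"dx": 0,"dy": 0.25,"dz": 0,"rx": 0,"ry": 0,"rz": 0},
    {"fingers": 0.9,"dx": 0,"dy": 0.25,"dz": 0,"rx": 0,"ry": 0,"rz": 0},
    {"fingers": 0.9,"dx": 0,"dy": 0.25,"dz": 0,"rx": 0,"ry": 0,"rz": 0},
    {"fingers": 0.9,"dx": 0,"dy": 0,"dz": 0,"rx": 0,"ry": 0,"rz": 0},
  ],
)

```text
time_s: 5.5
tool_pos: [0.5876, -0.1348, 0.0899]
tool_rot: [179.9, -0.0, 4.6]
force: [2.8, -1.3, -11.0]
grip_width: 0.0265
```

Call:
carry_out(
  plan=[
    {"fingers": 0.9,"dx": 0,"dy": 0.25,"dz": 0,"rx": 0,"ry": 0,"rz": 0},
    {"fingers": 0.9,"dx": 0,"dy": 0.25,"dz": 0,"rx": 0,"ry": 0,"rz": 0},
    {"fingers": 0.9,"dx": 0,"dy": 0.25,"dz": 0,"rx": 0,"ry": 0,"rz": 0},
    {"fingers": 0.9,"dx": 0,"dy": 0.25,"dz": 0,"rx": 0,"ry": 0,"rz": 0},
    {"fingers": 0.9,"dx": 0,"dy": 0.25,"dz": 0,"rx": 0,"ry": 0,"rz": 0},
    {"fingers": 0.9,"dx": 0,"dy": 0.25,"dz": 0,"rx": 0,"ry": 0,"rz": 0},
    {"fingers": 0.9,"dx": 0,"dy": 0,"dz": 0,"rx": 0,"ry": 0,"rz": 0},
    {"fingers": 0.17,"dx": 0,"dy": 0,"dz": 0,"rx": 0,"ry": 0,"rz": 0},
    {"fingers": 0.17,"dx": 0,"dy": 0,"dz": 0,"rx": 0,"ry": 0,"rz": 0},
    {"fingers": 0.17,"dx": 0,"dy": 0,"dz": 0,"rx": 0,"ry": 0,"rz": 0},
    {"fingers": 0.17,"dx": 0,"dy": 0,"dz": 0.35,"rx": 0,"ry": 0,"rz": 0},
    {"fingers": 0.17,"dx": 0,"dy": 0,"dz": 0,"rx": 0,"ry": 0,"rz": 0},
  ],
)

```text
time_s: 7.0
tool_pos: [0.5903, -0.1774, 0.0783]
tool_rot: [-180.0, 0.1, 4.7]
force: [-0.8, 0.2, -0.6]
grip_width: 0.0361
```

Call:
carry_out(
  plan=[
    {"fingers": 0.17,"dx": 0,"dy": 0.1,"dz": 0,"rx": 0,"ry": 0,"rz": 0},
    {"fingers": 0.17,"dx": 0,"dy": 0.1,"dz": 0,"rx": 0,"ry": 0,"rz": 0},
    {"fingers": 0.17,"dx": 0,"dy": 0.1,"dz": 0,"rx": 0,"ry": 0,"rz": 0},
    {"fingers": 0.17,"dx": 0,"dy": 0.1,"dz": 0,"rx": 0,"ry": 0,"rz": 0},
    {"fingers": 0.17,"dx": 0,"dy": 0.1,"dz": 0,"rx": 0,"ry": 0,"rz": 0},
    {"fingers": 0.17,"dx": 0,"dy": 0.1,"dz": 0,"rx": 0,"ry": 0,"rz": 0},
  ],
)

```text
time_s: 7.75
tool_pos: [0.5927, -0.1927, 0.0793]
tool_rot: [-179.8, 0.0, 4.8]
force: [-1.5, 5.9, -0.1]
grip_width: 0.0362
```

Call:
carry_out(
  plan=[
    {"fingers": 0.17,"dx": 0,"dy": 0.1,"dz": 0,"rx": 0,"ry": 0,"rz": 0},
    {"fingers": 0.17,"dx": 0,"dy": 0.1,"dz": 0,"rx": 0,"ry": 0,"rz": 0},
    {"fingers": 0.17,"dx": 0,"dy": 0.1,"dz": 0,"rx": 0,"ry": 0,"rz": 0},
  ],
)

```text
time_s: 8.12
tool_pos: [0.5934, -0.2016, 0.0793]
tool_rot: [-179.8, 0.0, 4.8]
force: [-1.6, 6.1, 2.4]
grip_width: 0.0361
```

Call:
carry_out(
  plan=[
    {"fingers": 0.17,"dx": 0,"dy": 0.1,"dz": 0,"rx": 0,"ry": 0,"rz": 0},
    {"fingers": 0.17,"dx": 0,"dy": 0.1,"dz": 0,"rx": 0,"ry": 0,"rz": 0},
    {"fingers": 0.17,"dx": 0,"dy": 0.1,"dz": 0,"rx": 0,"ry": 0,"rz": 0},
  ],
)

```text
time_s: 8.5
tool_pos: [0.5943, -0.2141, 0.0795]
tool_rot: [180.0, -0.0, 4.7]
force: [0.9, 0.2, 0.2]
grip_width: 0.0361
```

Call:
carry_out(
  plan=[
    {"fingers": 0.17,"dx": 0,"dy": 0.1,"dz": 0,"rx": 0,"ry": 0,"rz": 0},
    {"fingers": 0.17,"dx": 0,"dy": 0.1,"dz": 0,"rx": 0,"ry": 0,"rz": 0},
  ],
)

```text
time_s: 8.75
tool_pos: [0.5945, -0.2153, 0.0793]
tool_rot: [-179.7, 0.1, 4.8]
force: [-1.8, 11.4, 2.4]
grip_width: 0.036
```

Call:
carry_out(
  plan=[
    {"fingers": 0.17,"dx": 0,"dy": 0.1,"dz": 0,"rx": 0,"ry": 0,"rz": 0},
    {"fingers": 0.17,"dx": 0,"dy": 0,"dz": 0,"rx": 0,"ry": 0,"rz": 0},
  ],
)

```text
time_s: 9.0
tool_pos: [0.5946, -0.2154, 0.0792]
tool_rot: [-179.5, 0.1, 4.9]
force: [-3.7, 13.2, 4.4]
grip_width: 0.0363
```

Call:
carry_out(
  plan=[
    {"fingers": 0.17,"dx": 0,"dy": -0.37,"dz": 0,"rx": 0,"ry": 0,"rz": 0},
    {"fingers": 0.0,"dx": 0,"dy": 0,"dz": 0,"rx": 0,"ry": 0,"rz": 0},
    {"fingers": -0.5,"dx": 0,"dy": 0,"dz": -1,"rx": 0,"ry": 0,"rz": 0},
    {"fingers": -1,"dx": 0,"dy": 0,"dz": -1,"rx": 0,"ry": 0,"rz": 0},
    {"fingers": -1,"dx": 0,"dy": 0,"dz": -1,"rx": 0,"ry": 0,"rz": 0},
    {"fingers": -1,"dx": 0,"dy": -1,"dz": -1,"rx": 0,"ry": 0,"rz": 0},
    {"fingers": -1,"dx": 0,"dy": -1,"dz": -1,"rx": 0,"ry": 0,"rz": 0},
    {"fingers": -1,"dx": 0,"dy": -1,"dz": 0,"rx": 0,"ry": 0,"rz": 0},
    {"fingers": -1,"dx": 0,"dy": -1,"dz": 0,"rx": 0,"ry": 0,"rz": 0},
  ],
)

```text
time_s: 10.12
tool_pos: [0.5846, -0.0928, 0.2304]
tool_rot: [179.9, -0.1, 4.5]
force: [0.8, -0.2, -0.2]
grip_width: 0.0868
```

```bash
python3 - <<'E'
from h import *
d=snap("scene","3"); crop("scene","3",255,120,350,195,8,"e4")
o=sensors.get_obs();print(o["tool_pos"],o["force"])
p=np.load("rail.npy")
E
```

```text
[ 0.58434766 -0.08681668  0.2303126 ] [-0.72304602  3.45196684 -0.48899162]
```

View pics/e4.png

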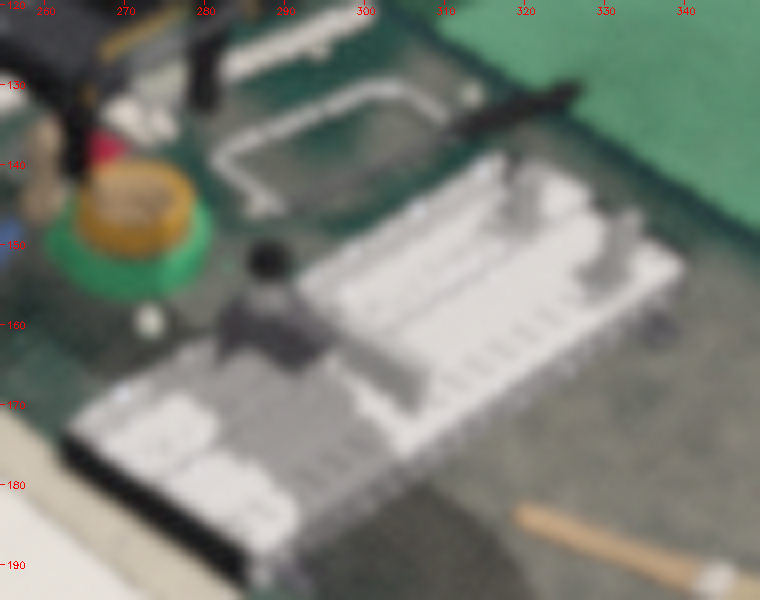

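```bash
python3 - <<'E'
from h import *
a=np.load("rail.npy")[2]
K0=np.array([.5855,-.1026,.09]); print(proj("scene",K0))
for t in(.10,.105,.11,.115):
  for l in(0,.008):
    print(t,l,(proj("scene",K0+[t*np.sin(a),-t*np.cos(a),l])-proj("scene",K0)+[272.1,161.9]).round(2))
crop("scene","0",255,150,290,185,14,"f0");crop("scene","3",271,140,306,175,14,"f1")
cv2.imwrite("pics/f.png",np.hstack([cv2.imread("pics/f0.png"),cv2.imread("pics/f1.png")])[:, :800] if 0 else cv2.resize(np.hstack([cv2.imread("pics/f0.png"),cv2.imread("pics/f1.png")]),None,fx=.8,fy=.8))
E
```

```text
[271.51531046 161.44047796]
0.1 0 [286.84 152.92]
0.1 0.008 [286.95 151.57]
0.105 0 [287.56 152.48]
0.105 0.008 [287.67 151.14]
0.11 0 [288.27 152.05]
0.11 0.008 [288.39 150.7 ]
0.115 0 [288.99 151.61]
0.115 0.008 [289.1  150.27]
```

View pics/f.png

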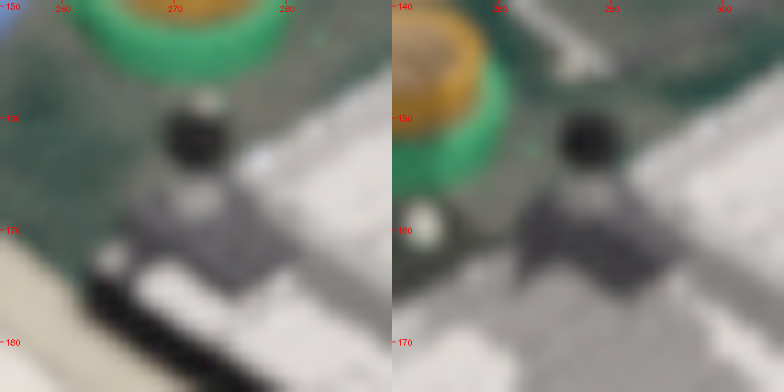

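```bash
python3 - <<'E'
from h import *
K,E=cam("top");print("topcam",-E[:3,:3].T@E[:3,3]);K,E=cam("scene");print(-E[:3,:3].T@E[:3,3])
crop("top","0",222,160,262,232,8,"g1"); crop("scene","3",200,175,285,235,9,"g2")
E
```

```text
topcam [0.3573284  0.06134123 1.48337963]
[-0.57090543  0.9755512   1.35261779]
```

View pics/g1.png

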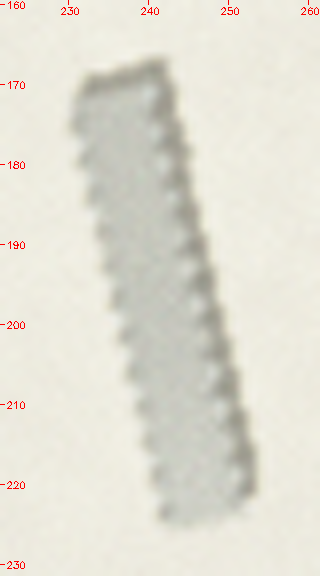

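View pics/g2.png

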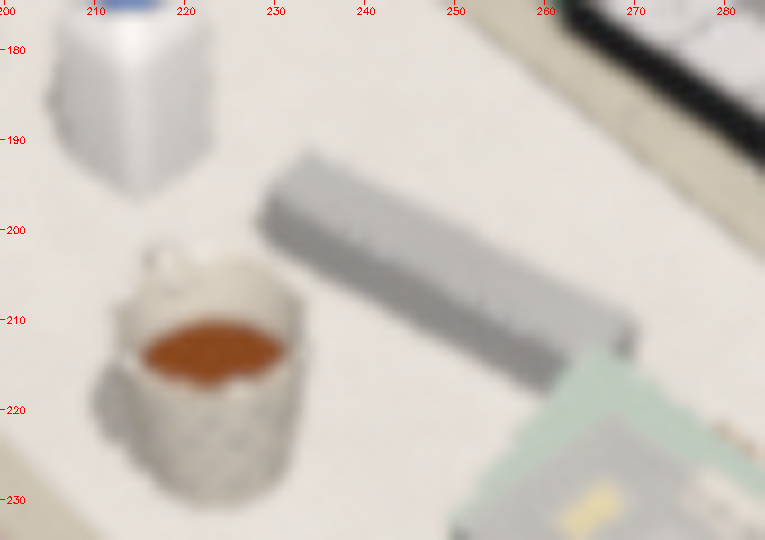

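```bash
python3 - <<'E'
from h import *
from scipy.optimize import least_squares
h=.1;w=.02
ob=[("top",(231.5,171),(h,w,w)),("top",(241.8,225),(-h,w,w)),("top",(252,222.7),(-h,-w,w)),("top",(242,168.7),(h,-w,w)),
("scene",(234,191.3),(h,-w,w)),("scene",(229,197.5),(h,w,w)),("scene",(270.3,210.5),(-h,-w,w)),("scene",(230.5,201.3),(h,w,-w))]
def f(p,z=None):
    x,y,a=p[:3]; z=p[3] if len(p)>3 else z; c,s=np.cos(a),np.sin(a)
    return np.concatenate([proj(n,[x+c*q[0]-s*q[1],y+s*q[0]+c*q[1],z+q[2]])-uv for n,uv,q in ob])
for z in(None,.014,.02):
    r=least_squares(f,[.487,.108,.2]+([.014] if z is None else []),loss="soft_l1",args=(z,));print(r.x,np.degrees(r.x[2]),r.cost);print(r.fun.reshape(-1,2).round(1).tolist())
E
```

```text
[0.48794991 0.11053005 0.21097899 0.0042531 ] 12.08820544673551 3.7139616405973657
[[0.1, 0.3], [0.1, 0.0], [0.7, 0.2], [0.3, 0.5], [0.2, -0.4], [-0.7, -1.9], [-0.6, 0.5], [-2.0, 0.8]]
[0.48594455 0.11135145 0.21149897] 12.117998504862602 5.920211058360409
[[-0.3, 0.4], [-0.2, 0.6], [0.5, 0.7], [-0.0, 0.6], [0.3, -1.7], [-0.6, -3.2], [-0.3, -0.8], [-1.9, -0.5]]
[0.48509673 0.11154961 0.21187985] 12.139821286133772 8.944942184827337
[[-0.5, 0.4], [-0.4, 0.8], [0.4, 0.9], [-0.1, 0.6], [0.3, -2.6], [-0.6, -4.1], [-0.2, -1.6], [-1.9, -1.3]]
```

Call:
carry_out(
  plan=[
    {"fingers": -1,"dx": 0,"dy": 0,"dz": 0,"rx": 0,"ry": 0,"rz": -0.744},
    {"fingers": -1,"dx": -0.255,"dy": -0.97,"dz": 0,"rx": 0,"ry": 0,"rz": 0},
    {"fingers": -1,"dx": -0.255,"dy": -0.97,"dz": 0,"rx": 0,"ry": 0,"rz": 0},
    {"fingers": -1,"dx": -0.255,"dy": -0.97,"dz": 0,"rx": 0,"ry": 0,"rz": 0},
    {"fingers": -1,"dx": -0.255,"dy": -0.97,"dz": 0,"rx": 0,"ry": 0,"rz": 0},
    {"fingers": -1,"dx": -0.255,"dy": -0.97,"dz": 0,"rx": 0,"ry": 0,"rz": 0},
    {"fingers": -1,"dx": -0.255,"dy": -0.97,"dz": 0,"rx": 0,"ry": 0,"rz": 0},
    {"fingers": -1,"dx": -0.255,"dy": -0.97,"dz": 0,"rx": 0,"ry": 0,"rz": 0},
    {"fingers": -1,"dx": 0,"dy": 0,"dz": 0,"rx": 0,"ry": 0,"rz": 0},
    {"fingers": -1,"dx": 0,"dy": 0,"dz": 0,"rx": 0,"ry": 0,"rz": 0},
  ],
)

```text
time_s: 11.42
tool_pos: [0.4892, 0.0956, 0.2295]
tool_rot: [179.9, -0.0, 12.1]
force: [-0.0, 0.1, -0.1]
grip_width: 0.087
```

Call:
carry_out(
  plan=[
    {"fingers": -1,"dx": 0,"dy": -0.08,"dz": 0.85,"rx": 0,"ry": 0,"rz": 0},
    {"fingers": -1,"dx": 0,"dy": 0,"dz": 0.85,"rx": 0,"ry": 0,"rz": 0},
    {"fingers": -1,"dx": 0,"dy": 0,"dz": 0.85,"rx": 0,"ry": 0,"rz": 0},
    {"fingers": -1,"dx": 0,"dy": 0,"dz": 0.85,"rx": 0,"ry": 0,"rz": 0},
    {"fingers": -1,"dx": 0,"dy": 0,"dz": 0.85,"rx": 0,"ry": 0,"rz": 0},
    {"fingers": -1,"dx": 0,"dy": 0,"dz": 0.85,"rx": 0,"ry": 0,"rz": 0},
    {"fingers": -1,"dx": 0,"dy": 0,"dz": 0,"rx": 0,"ry": 0,"rz": 0},
  ],
)

```text
time_s: 12.3
tool_pos: [0.4873, 0.097, 0.0745]
tool_rot: [-180.0, 0.3, 12.0]
force: [0.1, -0.6, 0.6]
grip_width: 0.0871
```

```bash
python3 - <<'E'
from h import *
d=snap("scene","4"); crop("scene","4",195,150,285,225,8,"e5")
d=snap("top","4"); crop("top","4",180,140,290,240,6,"e6")
o=sensors.get_obs();print(o["tool_pos"],o["force"])
E
```

```text
[0.48922814 0.09795419 0.07686138] [-0.23663344  0.17859648 -0.2512388 ]
```

View pics/e5.png

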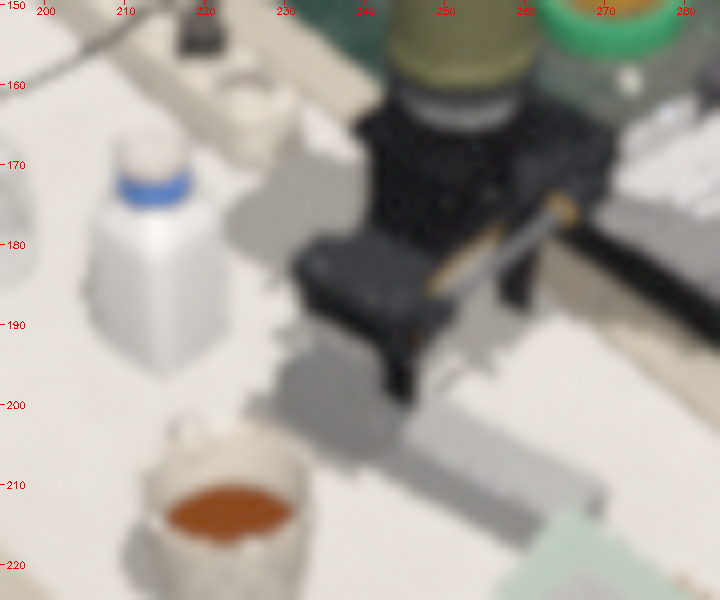

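View pics/e6.png

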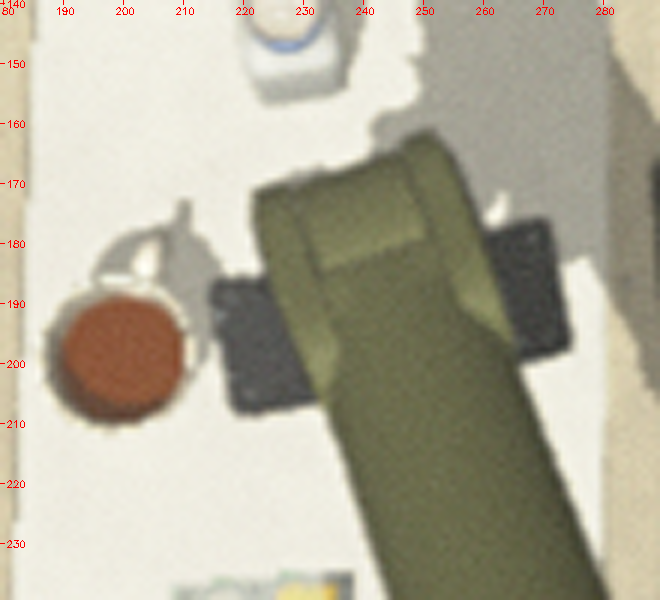

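Call:
carry_out(
  force=20,
  plan=[
    {"fingers": -1,"dx": 0,"dy": 0,"dz": 0.75,"rx": 0,"ry": 0,"rz": 0},
    {"fingers": -1,"dx": 0,"dy": 0,"dz": 0.75,"rx": 0,"ry": 0,"rz": 0},
    {"fingers": -1,"dx": 0,"dy": 0,"dz": 0.4,"rx": 0,"ry": 0,"rz": 0},
    {"fingers": -1,"dx": 0,"dy": 0,"dz": 0.35,"rx": 0,"ry": 0,"rz": 0},
    {"fingers": -1,"dx": 0,"dy": 0,"dz": 0,"rx": 0,"ry": 0,"rz": 0},
  ],
)

```text
time_s: 13.02
tool_pos: [0.4885, 0.0984, 0.0088]
tool_rot: [-180.0, 0.0, 12.1]
force: [0.5, -0.3, 0.0]
grip_width: 0.0871
```

Clean descent; now close.

Call:
carry_out(
  force=30,
  plan=[
    {"fingers": 0.3,"dx": 0,"dy": 0,"dz": 0,"rx": 0,"ry": 0,"rz": 0},
    {"fingers": 0.3,"dx": 0,"dy": 0,"dz": 0,"rx": 0,"ry": 0,"rz": 0},
    {"fingers": 0.3,"dx": 0,"dy": 0,"dz": 0,"rx": 0,"ry": 0,"rz": 0},
    {"fingers": 0.3,"dx": 0,"dy": 0,"dz": 0,"rx": 0,"ry": 0,"rz": 0},
    {"fingers": 0.3,"dx": 0,"dy": 0,"dz": 0,"rx": 0,"ry": 0,"rz": 0},
    {"fingers": 0.3,"dx": 0,"dy": 0,"dz": 0,"rx": 0,"ry": 0,"rz": 0},
    {"fingers": 0.3,"dx": 0,"dy": 0,"dz": -0.5,"rx": 0,"ry": 0,"rz": 0},
    {"fingers": 0.3,"dx": 0,"dy": 0,"dz": -1,"rx": 0,"ry": 0,"rz": 0},
    {"fingers": 0.3,"dx": 0,"dy": 0,"dz": -1,"rx": 0,"ry": 0,"rz": 0},
    {"fingers": 0.3,"dx": 0,"dy": 0,"dz": -1,"rx": 0,"ry": 0,"rz": 0},
    {"fingers": 0.3,"dx": 0,"dy": 0,"dz": 0,"rx": 0,"ry": 0,"rz": 0},
  ],
)

```text
time_s: 14.4
tool_pos: [0.4904, 0.0983, 0.1164]
tool_rot: [179.9, -0.3, 12.1]
force: [-0.0, -0.5, -2.6]
grip_width: 0.0402
```

```bash
python3 - <<'E'
from h import *
d=snap("scene","5"); crop("scene","5",185,130,285,225,6.5,"e7")
d=snap("top","5"); crop("top","5",180,130,290,240,5.5,"e8")
o=sensors.get_obs();print(o["tool_pos"],o["force"],o["grip_width"],o["qpos"])
E
```

```text
[0.48813377 0.09781568 0.11343504] [-0.65225628 -0.64094808 -3.27423451] 0.03955964011928091 [ 22.32227287   7.52750553 -38.80483235 110.88435715   5.31418986
  63.38560648 -96.55470146]
```

View pics/e7.png

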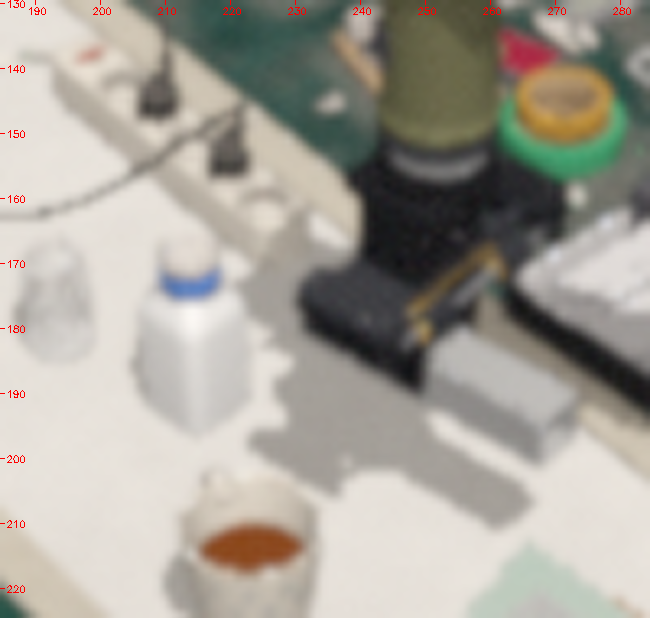

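View pics/e8.png

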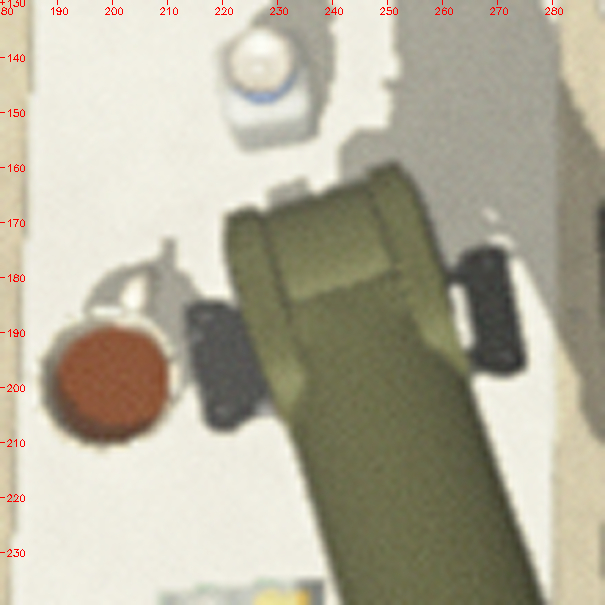

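Call:
carry_out(
  plan=[
    {"fingers": 0.3,"dx": 0,"dy": 0,"dz": -1,"rx": 0,"ry": 0,"rz": 0},
    {"fingers": 0.3,"dx": 0,"dy": 0,"dz": -1,"rx": 0,"ry": 0,"rz": 0},
    {"fingers": 0.3,"dx": 0,"dy": 0,"dz": -1,"rx": 0,"ry": 0,"rz": 0},
    {"fingers": 0.3,"dx": 0,"dy": 0,"dz": 0,"rx": 0,"ry": 0,"rz": -0.918},
    {"fingers": 0.3,"dx": 0,"dy": 0,"dz": 0,"rx": 0,"ry": 0,"rz": -0.918},
    {"fingers": 0.3,"dx": 0,"dy": 0,"dz": 0,"rx": 0,"ry": 0,"rz": -0.918},
    {"fingers": 0.3,"dx": 0,"dy": 0,"dz": 0,"rx": 0,"ry": 0,"rz": -0.918},
    {"fingers": 0.3,"dx": 0,"dy": 0,"dz": 0,"rx": 0,"ry": 0,"rz": -0.918},
    {"fingers": 0.3,"dx": 0,"dy": 0,"dz": 0,"rx": 0,"ry": 0,"rz": 0},
  ],
)

```text
time_s: 15.62
tool_pos: [0.4876, 0.0981, 0.2022]
tool_rot: [-179.9, 0.1, 57.9]
force: [0.2, -0.7, -2.6]
grip_width: 0.0401
```

Call:
carry_out(
  plan=[
    {"fingers": 0.3,"dx": 0,"dy": 0,"dz": 0,"rx": 0,"ry": 0,"rz": -0.918},
    {"fingers": 0.3,"dx": 0,"dy": 0,"dz": 0,"rx": 0,"ry": 0,"rz": -0.918},
    {"fingers": 0.3,"dx": 0,"dy": 0,"dz": 0,"rx": 0,"ry": 0,"rz": -0.918},
    {"fingers": 0.3,"dx": 0,"dy": 0,"dz": 0,"rx": 0,"ry": 0,"rz": -0.918},
    {"fingers": 0.3,"dx": 0,"dy": 0,"dz": 0,"rx": 0,"ry": 0,"rz": 0},
    {"fingers": 0.3,"dx": 0,"dy": 0,"dz": 0,"rx": 0,"ry": 0,"rz": 0},
  ],
)

```text
time_s: 16.38
tool_pos: [0.4884, 0.0984, 0.2034]
tool_rot: [-180.0, 0.0, 94.5]
force: [-0.2, 0.2, -1.8]
grip_width: 0.0395
```

```bash
python3 - <<'E'
from h import *
o=sensors.get_obs();print(o["tool_pos"],o["tool_rot"],o["force"],o["grip_width"],o["qpos"])
d=snap("top","6"); cv2.imwrite("pics/top6b.png",cv2.resize(d["color"][90:290,130:430,::-1],None,fx=2.6,fy=2.6,interpolation=2))
E
```

```text
[0.48838589 0.09838019 0.20341698] [-1.79950614e+02  1.83084735e-03  9.44992686e+01] [-0.24220819  0.24711219 -1.80604259] 0.03954871305971094 [ 25.69383447   2.48192135 -40.7753721  104.47849574   1.68100208
  73.6970551  -11.02906637]
```

View pics/top6b.png

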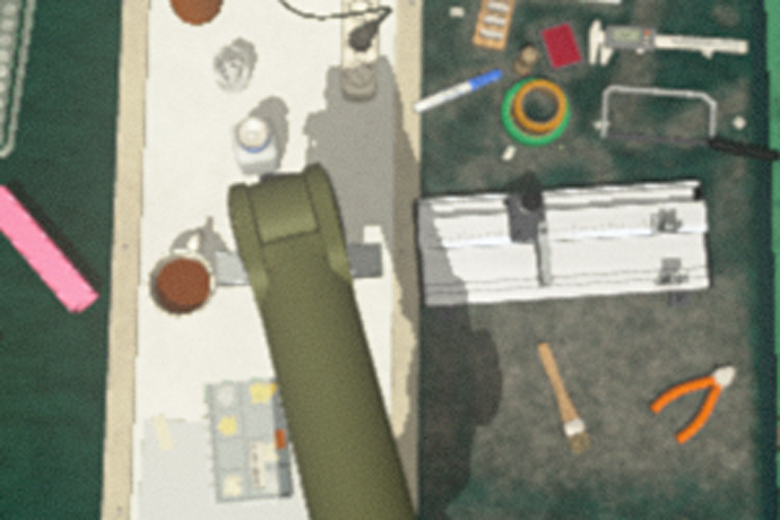

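```bash
python3 - <<'E'
from h import *
crop("top","6",205,175,290,215,9,"h1"); crop("top","6",290,150,420,215,6,"h2")
E
```

```text
(no output)
```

View pics/h1.png

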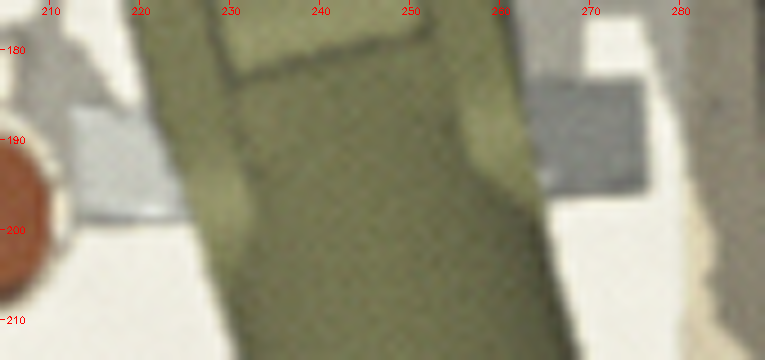

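View pics/h2.png

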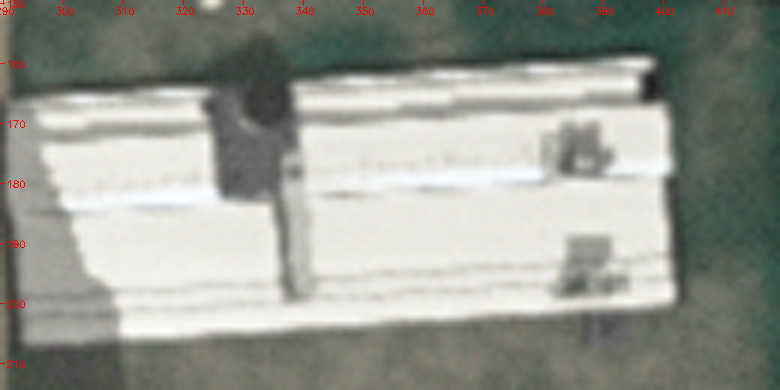

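```bash
python3 - <<'E'
from h import *
a=ray("top",212.5,192.3,.228);b=ray("top",276.3,189.8,.228);c=(a+b)/2
print(a,b,c,np.linalg.norm(a-b),np.degrees(np.arctan2(a[1]-b[1],a[0]-b[0])))
q=(ray("top",309,201.3,.065)-ray("top",339.3,199.3,.065));print(q,np.linalg.norm(q),np.degrees(np.arctan2(q[1],q[0])))
# fence edge right part & cheeks
for u,v in((401.7,178.5),(341,181.5),(309,183.3)): print(ray("top",u,v,.04))
print(ray("top",339.3-2,199.3,.065),"arm tip right edge",ray("top",341.3,199.3,.065))
E
```

```text
[0.48255723 0.1967699  0.228     ] [ 0.49409858 -0.00311024  0.228     ] [0.48832791 0.09682983 0.228     ] 0.20021306708014355 93.3046659234843
[-0.00905085  0.10695478  0.        ] 0.10733705319629931 94.83702612381038
[ 0.56393362 -0.46523736  0.04      ]
[ 0.54900746 -0.2460167   0.04      ]
[ 0.54034812 -0.13051593  0.04      ]
[ 0.48204264 -0.22733324  0.065     ] arm tip right edge [ 0.48230186 -0.2414532   0.065     ]
```

Call:
carry_out(
  plan=[
    {"fingers": 0.3,"dx": -0.95,"dy": 0,"dz": 0,"rx": 0,"ry": 0,"rz": 0},
    {"fingers": 0.3,"dx": -0.95,"dy": 0,"dz": 0,"rx": 0,"ry": 0,"rz": 0},
    {"fingers": 0.3,"dx": -0.95,"dy": 0,"dz": 0,"rx": 0,"ry": 0,"rz": 0},
    {"fingers": 0.3,"dx": -0.95,"dy": 0,"dz": 0,"rx": 0,"ry": 0,"rz": 0},
    {"fingers": 0.3,"dx": -0.95,"dy": 0,"dz": 0,"rx": 0,"ry": 0,"rz": 0},
    {"fingers": 0.3,"dx": -0.95,"dy": 0,"dz": 0,"rx": 0,"ry": 0,"rz": 0},
    {"fingers": 0.3,"dx": -0.95,"dy": 0,"dz": 0,"rx": 0,"ry": 0,"rz": 0},
    {"fingers": 0.3,"dx": -0.95,"dy": 0,"dz": 0,"rx": 0,"ry": 0,"rz": 0},
    {"fingers": 0.3,"dx": -0.95,"dy": 0,"dz": 0,"rx": 0,"ry": 0,"rz": 0},
    {"fingers": 0.3,"dx": -0.95,"dy": 0,"dz": 0,"rx": 0,"ry": 0,"rz": 0},
    {"fingers": 0.3,"dx": -0.95,"dy": 0,"dz": 0,"rx": 0,"ry": 0,"rz": 0},
    {"fingers": 0.3,"dx": -0.95,"dy": 0,"dz": 0,"rx": 0,"ry": 0,"rz": 0},
  ],
)

```text
time_s: 17.92
tool_pos: [0.5168, -0.2433, 0.2037]
tool_rot: [-180.0, -0.0, 94.6]
force: [0.4, -0.1, -2.5]
grip_width: 0.0396
```

Call:
carry_out(
  plan=[
    {"fingers": 0.3,"dx": -0.95,"dy": 0,"dz": 0,"rx": 0,"ry": 0,"rz": 0},
    {"fingers": 0.3,"dx": -0.95,"dy": 0,"dz": 0,"rx": 0,"ry": 0,"rz": 0},
    {"fingers": 0.3,"dx": -0.95,"dy": 0,"dz": 0,"rx": 0,"ry": 0,"rz": 0},
    {"fingers": 0.3,"dx": -0.82,"dy": 0.03,"dz": 0,"rx": 0,"ry": 0,"rz": 0},
    {"fingers": 0.3,"dx": 0,"dy": 0,"dz": 0.7,"rx": 0,"ry": 0,"rz": 0},
    {"fingers": 0.3,"dx": 0,"dy": 0,"dz": 0.7,"rx": 0,"ry": 0,"rz": 0},
    {"fingers": 0.3,"dx": 0,"dy": 0,"dz": 0,"rx": 0,"ry": 0,"rz": 0},
    {"fingers": 0.3,"dx": 0,"dy": 0,"dz": 0,"rx": 0,"ry": 0,"rz": 0},
  ],
)

```text
time_s: 18.92
tool_pos: [0.5272, -0.3524, 0.1627]
tool_rot: [180.0, 0.0, 94.7]
force: [1.3, -0.2, -2.4]
grip_width: 0.0403
```

```bash
python3 - <<'E'
from h import *
o=sensors.get_obs();print(o["tool_pos"],o["tool_rot"],o["force"],o["grip_width"],o["qpos"])
snap("top","7"); crop("top","7",290,150,420,215,6,"i1")
snap("scene","7"); crop("scene","7",255,100,355,190,7,"i2")
E
```

```text
[ 0.52724086 -0.35237201  0.16266031] [1.79957039e+02 3.50754684e-02 9.47015933e+01] [ 1.30668066 -0.21442157 -2.37862112] 0.04033442305955448 [ 47.90694884  19.64753749 -20.63281397  89.52703291   7.15964685
  72.07373153  30.87614317]
```

View pics/i1.png

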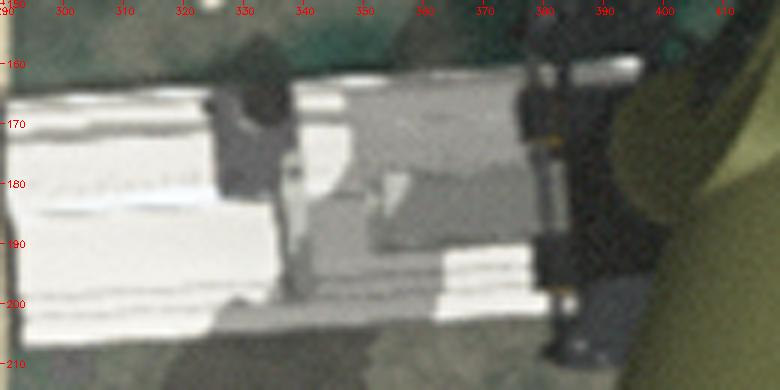

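View pics/i2.png

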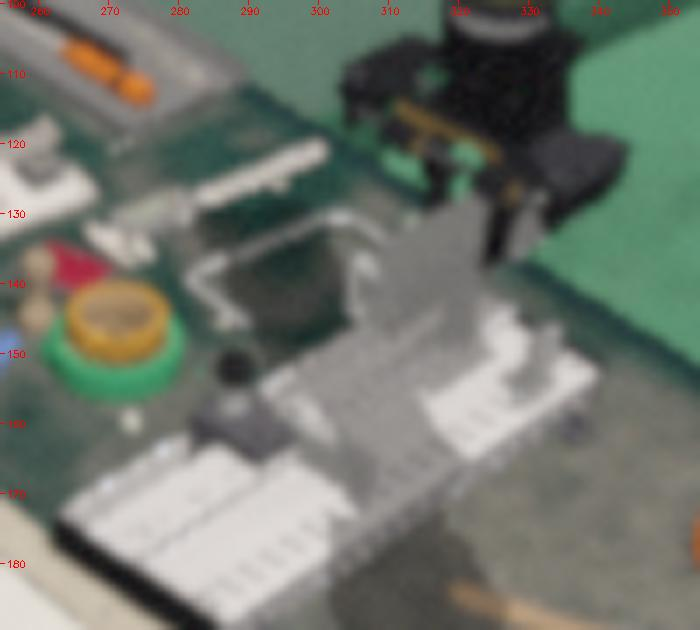

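Call:
carry_out(
  plan=[
    {"fingers": 0.3,"dx": 0,"dy": 0,"dz": 0.7,"rx": 0,"ry": 0,"rz": 0},
    {"fingers": 0.3,"dx": 0,"dy": 0,"dz": 0.7,"rx": 0,"ry": 0,"rz": 0},
    {"fingers": 0.3,"dx": 0,"dy": 0,"dz": 0,"rx": 0,"ry": 0,"rz": 0},
    {"fingers": 0.3,"dx": 0,"dy": 0,"dz": 0,"rx": 0,"ry": 0,"rz": 0},
  ],
)

```text
time_s: 19.52
tool_pos: [0.5276, -0.3524, 0.1214]
tool_rot: [179.9, 0.1, 94.7]
force: [0.4, -0.8, -1.3]
grip_width: 0.0398
```

```bash
python3 - <<'E'
from h import *
o=sensors.get_obs();print(o["tool_pos"],o["tool_rot"],o["force"])
snap("top","8"); crop("top","8",330,150,420,215,8,"i1")
snap("scene","8"); crop("scene","8",275,110,355,180,9,"i2")
t=o["tool_pos"]; a=np.radians(4.7)
ex=np.array([np.cos(a),np.sin(a),0]);ey=np.array([-np.sin(a),np.cos(a),0])
for n in("top","scene"):
  print(n,[proj(n,t+sx*.02*ex+sy*.1*ey+[0,0,z]).round(1).tolist() for sx,sy,z in((1,1,.025),(-1,1,.025),(-1,-1,.025),(-1,1,-.015))])
E
```

```text
[ 0.52757408 -0.35240051  0.12136996] [1.79910092e+02 7.94777172e-02 9.47297262e+01] [ 0.36470564 -0.78922083 -1.29505177]
top [[349.3, 180.3], [350.4, 192.2], [410.1, 188.4], [347.6, 193.4]]
scene [[302.7, 144.5], [309.3, 148.3], [336.3, 131.3], [308.4, 155.2]]
```

View pics/i1.png

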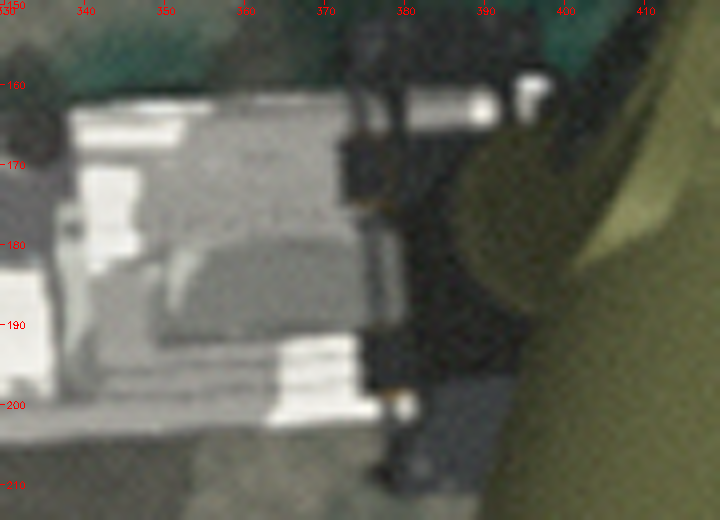

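View pics/i2.png

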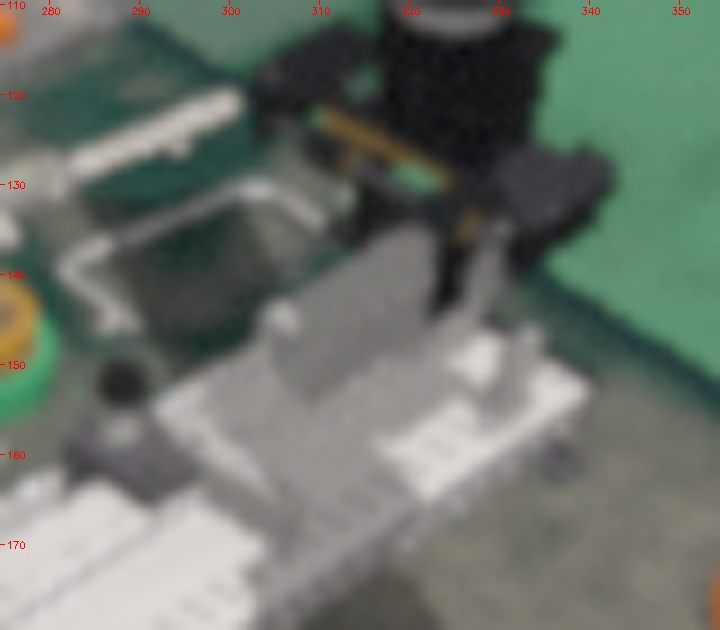

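Call:
carry_out(
  plan=[
    {"fingers": 0.3,"dx": 0,"dy": 0,"dz": 0.3,"rx": 0,"ry": 0,"rz": 0},
    {"fingers": 0.3,"dx": 0,"dy": 0,"dz": 0.3,"rx": 0,"ry": 0,"rz": 0},
    {"fingers": 0.3,"dx": 0,"dy": 0,"dz": 0.3,"rx": 0,"ry": 0,"rz": 0},
    {"fingers": 0.3,"dx": 0,"dy": 0,"dz": 0,"rx": 0,"ry": 0,"rz": 0},
  ],
)

```text
time_s: 20.12
tool_pos: [0.526, -0.3515, 0.0914]
tool_rot: [-179.9, -0.1, 94.7]
force: [-0.1, -0.1, -2.1]
grip_width: 0.0395
```

Call:
carry_out(
  plan=[
    {"fingers": 0.3,"dx": 0,"dy": 0,"dz": 0.3,"rx": 0,"ry": 0,"rz": 0},
    {"fingers": 0.3,"dx": 0,"dy": 0,"dz": 0.3,"rx": 0,"ry": 0,"rz": 0},
    {"fingers": 0.3,"dx": 0,"dy": 0,"dz": 0.2,"rx": 0,"ry": 0,"rz": 0},
    {"fingers": 0.3,"dx": 0,"dy": 0,"dz": 0,"rx": 0,"ry": 0,"rz": 0},
  ],
)

```text
time_s: 20.62
tool_pos: [0.5263, -0.3517, 0.0681]
tool_rot: [-179.9, -0.0, 94.7]
force: [-0.5, 0.2, -2.9]
grip_width: 0.0398
```

Call:
carry_out(
  plan=[
    {"fingers": 0.3,"dx": 0,"dy": 0,"dz": 0.15,"rx": 0,"ry": 0,"rz": 0},
    {"fingers": 0.3,"dx": 0,"dy": 0,"dz": 0.15,"rx": 0,"ry": 0,"rz": 0},
    {"fingers": 0.3,"dx": 0,"dy": 0,"dz": 0.15,"rx": 0,"ry": 0,"rz": 0},
    {"fingers": 0.3,"dx": 0,"dy": 0,"dz": 0.1,"rx": 0,"ry": 0,"rz": 0},
    {"fingers": 0.3,"dx": 0,"dy": 0,"dz": 0,"rx": 0,"ry": 0,"rz": 0},
  ],
)

```text
time_s: 21.25
tool_pos: [0.5266, -0.3519, 0.0521]
tool_rot: [-180.0, -0.0, 94.7]
force: [-0.0, 0.1, -1.6]
grip_width: 0.0398
```

Call:
carry_out(
  plan=[
    {"fingers": 0.3,"dx": 0,"dy": 0,"dz": 0.07,"rx": 0,"ry": 0,"rz": 0},
    {"fingers": 0.3,"dx": 0,"dy": 0,"dz": 0.07,"rx": 0,"ry": 0,"rz": 0},
    {"fingers": 0.3,"dx": 0,"dy": 0,"dz": 0,"rx": 0,"ry": 0,"rz": 0},
  ],
)

```text
time_s: 21.62
tool_pos: [0.5266, -0.3519, 0.048]
tool_rot: [-180.0, -0.0, 94.7]
force: [-0.8, -0.8, -2.9]
grip_width: 0.0396
```

Call:
carry_out(
  plan=[
    {"fingers": 0.3,"dx": 0,"dy": 0,"dz": 0.05,"rx": 0,"ry": 0,"rz": 0},
    {"fingers": 0.3,"dx": 0,"dy": 0,"dz": 0.05,"rx": 0,"ry": 0,"rz": 0},
    {"fingers": 0.3,"dx": 0,"dy": 0,"dz": 0,"rx": 0,"ry": 0,"rz": 0},
  ],
)

```text
time_s: 22.0
tool_pos: [0.5268, -0.352, 0.0452]
tool_rot: [-180.0, 0.0, 94.7]
force: [0.3, 0.0, -1.8]
grip_width: 0.0395
```

Call:
carry_out(
  plan=[
    {"fingers": 0.3,"dx": 0,"dy": 0,"dz": 0.05,"rx": 0,"ry": 0,"rz": 0},
    {"fingers": 0.3,"dx": 0,"dy": 0,"dz": 0,"rx": 0,"ry": 0,"rz": 0},
    {"fingers": 0.3,"dx": 0,"dy": 0,"dz": 0,"rx": 0,"ry": 0,"rz": 0},
  ],
)

```text
time_s: 22.38
tool_pos: [0.5269, -0.3521, 0.0451]
tool_rot: [-180.0, 0.0, 94.7]
force: [-3.0, 1.2, 5.6]
grip_width: 0.0397
```

Call:
carry_out(
  plan=[
    {"fingers": 0.3,"dx": 0,"dy": 0,"dz": -0.03,"rx": 0,"ry": 0,"rz": 0},
    {"fingers": 0.3,"dx": 0,"dy": 0.07,"dz": 0,"rx": 0,"ry": 0,"rz": 0},
    {"fingers": 0.3,"dx": 0,"dy": 0.07,"dz": 0,"rx": 0,"ry": 0,"rz": 0},
    {"fingers": 0.3,"dx": 0,"dy": 0,"dz": 0,"rx": 0,"ry": 0,"rz": 0},
  ],
)

```text
time_s: 22.88
tool_pos: [0.5312, -0.3523, 0.0451]
tool_rot: [180.0, 0.1, 94.7]
force: [-2.8, -0.1, 4.9]
grip_width: 0.0401
```

Call:
carry_out(
  plan=[
    {"fingers": 0.3,"dx": 0,"dy": 0.07,"dz": 0,"rx": 0,"ry": 0,"rz": 0},
    {"fingers": 0.3,"dx": 0,"dy": 0.07,"dz": 0,"rx": 0,"ry": 0,"rz": 0},
    {"fingers": 0.3,"dx": 0,"dy": 0,"dz": 0,"rx": 0,"ry": 0,"rz": 0},
  ],
)

```text
time_s: 23.25
tool_pos: [0.5346, -0.3521, 0.0451]
tool_rot: [-179.9, 0.1, 94.7]
force: [-5.0, 0.1, 6.2]
grip_width: 0.04
```

Call:
carry_out(
  plan=[
    {"fingers": 0.3,"dx": 0,"dy": 0.06,"dz": 0,"rx": 0,"ry": 0,"rz": 0},
    {"fingers": 0.3,"dx": 0,"dy": 0,"dz": 0,"rx": 0,"ry": 0,"rz": 0},
  ],
)

```text
time_s: 23.5
tool_pos: [0.5346, -0.3521, 0.0451]
tool_rot: [-179.7, 0.0, 94.7]
force: [-9.3, 0.8, 10.7]
grip_width: 0.04
```

Call:
carry_out(
  plan=[
    {"fingers": 0.3,"dx": 0.1,"dy": -0.05,"dz": -0.02,"rx": 0,"ry": 0,"rz": 0},
    {"fingers": 0.3,"dx": 0.07,"dy": 0,"dz": 0,"rx": 0,"ry": 0,"rz": 0},
    {"fingers": 0.3,"dx": 0.03,"dy": 0,"dz": 0,"rx": 0,"ry": 0,"rz": 0},
    {"fingers": 0.3,"dx": 0,"dy": 0,"dz": 0,"rx": 0,"ry": 0,"rz": 0},
  ],
)

```text
time_s: 24.0
tool_pos: [0.5342, -0.347, 0.0451]
tool_rot: [-179.9, 0.1, 94.7]
force: [-3.5, -3.7, 2.4]
grip_width: 0.0397
```

Call:
carry_out(
  plan=[
    {"fingers": 0.3,"dx": 0.07,"dy": 0,"dz": 0,"rx": 0,"ry": 0,"rz": 0},
    {"fingers": 0.3,"dx": 0.07,"dy": 0,"dz": 0,"rx": 0,"ry": 0,"rz": 0},
    {"fingers": 0.3,"dx": 0,"dy": 0,"dz": 0,"rx": 0,"ry": 0,"rz": 0},
  ],
)

```text
time_s: 24.38
tool_pos: [0.5338, -0.3428, 0.0451]
tool_rot: [-179.9, 0.1, 94.7]
force: [-3.9, -4.2, 2.0]
grip_width: 0.0397
```

Call:
carry_out(
  plan=[
    {"fingers": 0.3,"dx": 0.06,"dy": 0,"dz": 0,"rx": 0,"ry": 0,"rz": 0},
    {"fingers": 0.3,"dx": 0.06,"dy": 0,"dz": 0,"rx": 0,"ry": 0,"rz": 0},
    {"fingers": 0.3,"dx": 0,"dy": 0,"dz": 0,"rx": 0,"ry": 0,"rz": 0},
  ],
)

```text
time_s: 24.75
tool_pos: [0.5335, -0.3392, 0.0451]
tool_rot: [-179.9, 0.1, 94.7]
force: [-4.4, -3.9, 1.7]
grip_width: 0.0397
```

Call:
carry_out(
  plan=[
    {"fingers": 0.3,"dx": 0.06,"dy": 0,"dz": 0,"rx": 0,"ry": 0,"rz": 0},
    {"fingers": 0.3,"dx": 0.06,"dy": 0,"dz": 0,"rx": 0,"ry": 0,"rz": 0},
    {"fingers": 0.3,"dx": 0,"dy": 0,"dz": 0,"rx": 0,"ry": 0,"rz": 0},
  ],
)

```text
time_s: 25.12
tool_pos: [0.5333, -0.3361, 0.0451]
tool_rot: [-180.0, 0.2, 94.7]
force: [-3.1, -4.8, 1.4]
grip_width: 0.0397
```

```bash
python3 - <<'E'
from h import *
o=sensors.get_obs();print(o["tool_pos"],o["tool_rot"],o["force"])
snap("top","9"); crop("top","9",320,150,420,215,8,"j1")
snap("scene","9"); crop("scene","9",275,110,355,180,9,"j2")
E
```

```text
[ 0.53327319 -0.33613203  0.04511261] [-1.79953963e+02  1.57489424e-01  9.46767406e+01] [-3.10318515 -4.82562947  1.35668804]
```

View pics/j1.png

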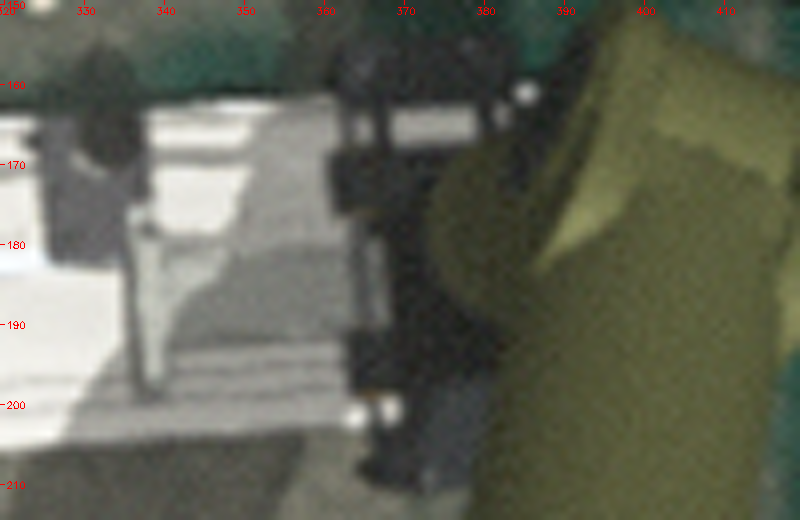

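View pics/j2.png

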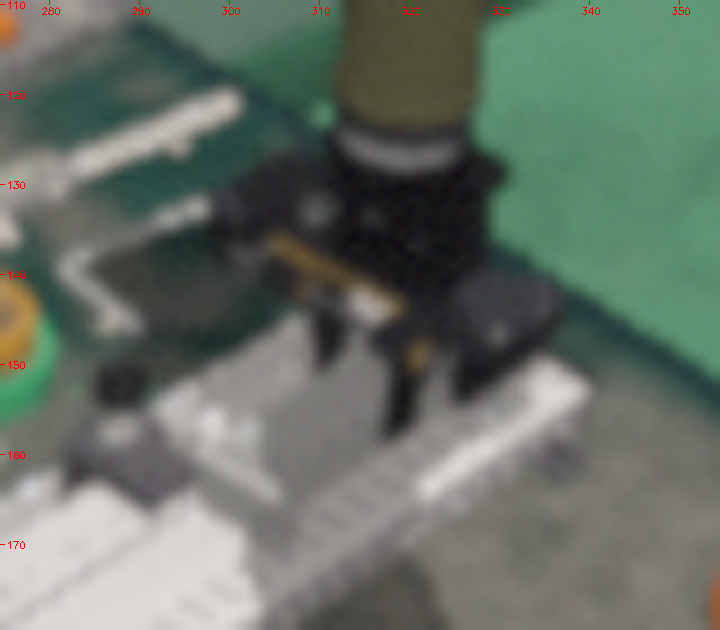

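Call:
carry_out(
  plan=[
    {"fingers": 0.3,"dx": 0.06,"dy": 0.02,"dz": 0,"rx": 0,"ry": 0,"rz": 0},
    {"fingers": 0.3,"dx": 0.04,"dy": 0,"dz": 0,"rx": 0,"ry": 0,"rz": 0},
    {"fingers": 0.3,"dx": 0,"dy": 0,"dz": 0,"rx": 0,"ry": 0,"rz": 0},
  ],
)

```text
time_s: 25.6
tool_pos: [0.5331, -0.3344, 0.0451]
tool_rot: [-179.9, 0.2, 94.6]
force: [-3.9, -7.1, 1.0]
grip_width: 0.0401
```

Call:
carry_out(
  plan=[
    {"fingers": 0.3,"dx": 0.06,"dy": 0,"dz": 0,"rx": 0,"ry": 0,"rz": 0},
    {"fingers": 0.3,"dx": 0.04,"dy": 0,"dz": 0,"rx": 0,"ry": 0,"rz": 0},
    {"fingers": 0.3,"dx": 0,"dy": 0,"dz": 0,"rx": 0,"ry": 0,"rz": 0},
  ],
)

```text
time_s: 25.98
tool_pos: [0.5331, -0.3342, 0.0455]
tool_rot: [-180.0, 0.5, 94.6]
force: [-3.0, -11.9, 0.2]
grip_width: 0.04
```

Call:
carry_out(
  plan=[
    {"fingers": 0.3,"dx": -0.08,"dy": 0,"dz": 0,"rx": 0,"ry": 0,"rz": 0},
    {"fingers": -0.3,"dx": 0,"dy": 0,"dz": 0,"rx": 0,"ry": 0,"rz": 0},
    {"fingers": -0.3,"dx": 0,"dy": 0,"dz": 0,"rx": 0,"ry": 0,"rz": 0},
    {"fingers": -0.3,"dx": 0,"dy": 0,"dz": 0,"rx": 0,"ry": 0,"rz": 0},
    {"fingers": -0.3,"dx": 0,"dy": 0,"dz": 0,"rx": 0,"ry": 0,"rz": 0},
  ],
)

```text
time_s: 26.6
tool_pos: [0.5347, -0.3296, 0.0451]
tool_rot: [180.0, -0.0, 94.8]
force: [-0.1, -0.9, -0.9]
grip_width: 0.0562
```

Call:
carry_out(
  plan=[
    {"fingers": -0.3,"dx": 0,"dy": 0.1,"dz": 0,"rx": 0,"ry": 0,"rz": 0},
    {"fingers": -0.3,"dx": 0,"dy": 0.1,"dz": 0,"rx": 0,"ry": 0,"rz": 0},
    {"fingers": -0.3,"dx": 0,"dy": 0.06,"dz": 0,"rx": 0,"ry": 0,"rz": 0},
    {"fingers": -0.3,"dx": 0,"dy": 0,"dz": 0,"rx": 0,"ry": 0,"rz": 0},
  ],
)

```text
time_s: 27.1
tool_pos: [0.541, -0.3298, 0.045]
tool_rot: [-179.9, -0.0, 94.7]
force: [-4.4, 0.5, 3.3]
grip_width: 0.0565
```

Call:
carry_out(
  plan=[
    {"fingers": -0.3,"dx": 0,"dy": -0.25,"dz": 0,"rx": 0,"ry": 0,"rz": 0},
    {"fingers": -0.3,"dx": 0,"dy": 0,"dz": 0,"rx": 0,"ry": 0,"rz": 0},
    {"fingers": -0.3,"dx": 0,"dy": 0,"dz": -0.5,"rx": 0,"ry": 0,"rz": 0},
    {"fingers": -0.3,"dx": 0,"dy": 0,"dz": -1,"rx": 0,"ry": 0,"rz": 0},
    {"fingers": -0.3,"dx": 0,"dy": 0,"dz": -1,"rx": 0,"ry": 0,"rz": 0},
    {"fingers": -0.3,"dx": 0,"dy": 0,"dz": -1,"rx": 0,"ry": 0,"rz": 0},
    {"fingers": -0.3,"dx": -1,"dy": 0,"dz": -1,"rx": 0,"ry": 0,"rz": 0},
    {"fingers": -0.3,"dx": -1,"dy": -1,"dz": -0.5,"rx": 0,"ry": 0,"rz": 0},
    {"fingers": -0.3,"dx": -1,"dy": -1,"dz": 0,"rx": 0,"ry": 0,"rz": 0},
    {"fingers": -0.3,"dx": -1,"dy": -1,"dz": 0,"rx": 0,"ry": 0,"rz": 0},
    {"fingers": -0.3,"dx": -1,"dy": -1,"dz": 0,"rx": 0,"ry": 0,"rz": 0},
    {"fingers": -0.3,"dx": -1,"dy": -1,"dz": 0,"rx": 0,"ry": 0,"rz": 0},
  ],
)

```text
time_s: 28.6
tool_pos: [0.3998, -0.5231, 0.1968]
tool_rot: [179.9, 0.1, 94.8]
force: [0.2, -0.0, 0.4]
grip_width: 0.0568
```

Call:
carry_out(
  plan=[
    {"fingers": -0.3,"dx": -1,"dy": 0,"dz": 0,"rx": 0,"ry": 0,"rz": 0},
    {"fingers": -0.3,"dx": -1,"dy": 0,"dz": 0,"rx": 0,"ry": 0,"rz": 0},
    {"fingers": -0.3,"dx": -1,"dy": 0,"dz": 0,"rx": 0,"ry": 0,"rz": 0},
    {"fingers": -0.3,"dx": -1,"dy": 0,"dz": 0,"rx": 0,"ry": 0,"rz": 0},
    {"fingers": -0.3,"dx": 0,"dy": 0,"dz": 0,"rx": 0,"ry": 0,"rz": 0},
  ],
)

```text
time_s: 29.22
tool_pos: [0.4091, -0.6437, 0.1953]
tool_rot: [180.0, 0.1, 94.6]
force: [0.9, -0.2, -0.3]
grip_width: 0.0564
```

```bash
python3 - <<'E'
from h import *
o=sensors.get_obs();print(o["tool_pos"],o["force"])
snap("top","10"); crop("top","10",290,150,420,215,6,"k1")
snap("scene","10"); crop("scene","10",255,130,350,195,8,"k2")
E
```

```text
[ 0.40909346 -0.64371865  0.19526572] [ 0.92056338 -0.19753152 -0.32011838]
```

View pics/k1.png

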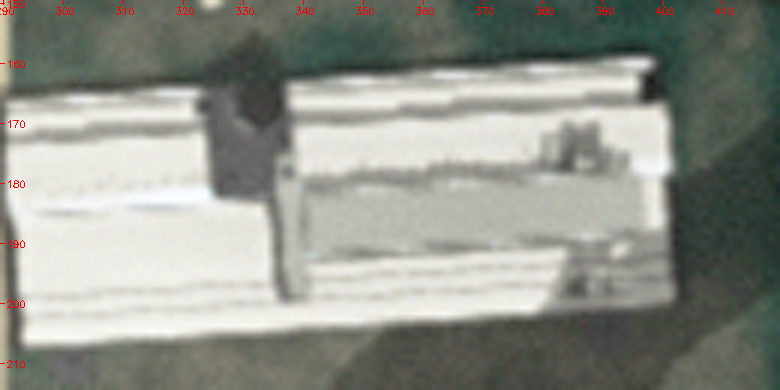

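View pics/k2.png

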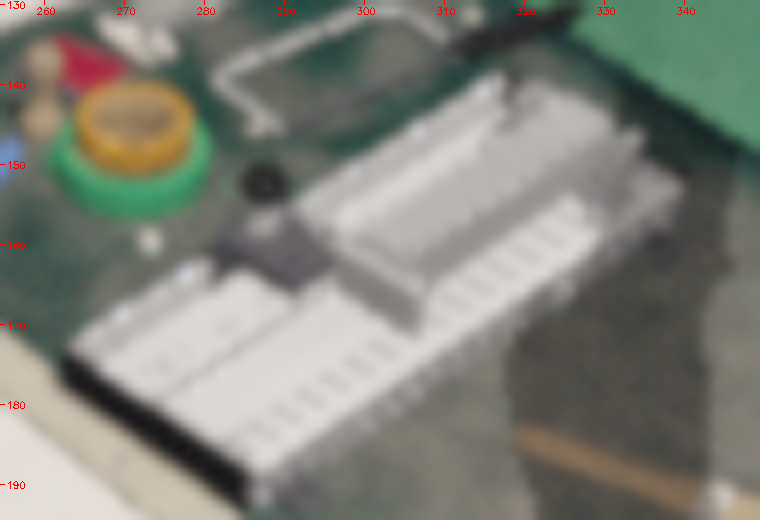

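```bash
python3 - <<'E'
from cell import ticket
print(ticket.sign_off())
E
```

```text
the job is handed in; nothing more can be done
None
```

The stop is set at the next shorter station and the tube is lying against the fence and the stop. I handed the job in at about 29 s of the 64 s; it reports no verdict.

- **Stop:** I lifted the knob about 11 mm and slid the stop 75 mm clear. I then let the pin ride on the strip and pushed the knob from the side. At about 108 mm of travel the stop locked: 13 N with no further movement. In the picture afterwards the knob was back at its home height.
- **Tube:** I gripped it with the gripper offset from the mug for clearance, turned it and lowered it onto the bed until it touched. I pushed it to the fence until it would not move further (9 N), then to the stop (12 N), where the stop's play had been taken up. I let go, gave it one light push back to the fence and moved the arm away.
- **Last checks:** The final pictures show no visible gap at the fence or the stop, the tube parallel to the rail between the cheeks, and the knob down. The tool was clear, with no contact force. The pictures resolve only about 3.5 mm per pixel, so for the 3 mm limits I relied on the contact forces.
- **Not confirmed or not agreeing:**
  - The scene camera put heights about 4 mm too low compared with the contact heights.
  - I did not re-measure the bottle, mug and side cutters at the end. I felt no contact with any of them, and they looked undisturbed in the last pictures that showed them, taken before the tube was placed.

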